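Count the colonies on a Petri dish with the marker pen

TASK

Take the marker pen out of its slanted stand and count the three cream colonies on the Petri dish: touch the pen's nib on each of them and press lightly, just until the counter's plate gives and registers the touch, starting at the black line on the dish and going clockwise as seen from above. Do not press hard, touch the dish with nothing but the pen, and register no press anywhere else, such as on the green mould. Then put the pen back fully into its stand, tip down, let go of it, and leave the dish in its place and the things round about undisturbed.

Things in the scene. Friction and masses are not known exactly. Their poses are not given: they have to be found in the camera images.
- counter: Colony counter, fixed: white housing 300 mm deep (x) by 240 mm wide (y), origin at the centre of its underside, front at -x. Front 90 mm: sloping control panel (not used); behind it a flat deck 66 mm high with a round pressure plate (diameter 118 mm, top 71 mm high, centre at x +45 mm). Magnifier on a gooseneck parked behind it, at x +205, y +60 mm, 98 mm across, up to 150 mm high: keep clear.
- plate (a joint): How far the pressure plate is pressed down, in m: 0 at rest, 0.003 at its stop. A touch registers past 0.0015. It starts to give at about 1 N, passes 0.0015 at about 3.3 N, reaches the stop at about 5.5 N and springs back by itself; the dish takes harm above 12 N. Better felt by force than read.
- dish: Closed Petri dish lying base up on the plate between four black locators (1.5 mm play), loose, 91 mm diameter, 16 mm high, 45 g, turned any way. Origin at the centre of its underside, z up; flat top face at z 16 mm. Dark red agar, three cream colonies, a green mould spot (14 mm wide, 27 mm from the centre, 105 degrees clockwise from the line) and a black line at the edge towards +x.
- colony_1 (a point): Centre of the first cream colony (9.6 mm diameter) clockwise from the black line, on the dish's top face; 28 mm from the centre, 45 degrees from the line.
- colony_2 (a point): Centre of the second cream colony clockwise, same size, on the top face; 30 mm from the centre, 165 degrees from the line.
- colony_3 (a point): Centre of the third cream colony clockwise, same size, on the top face; 22 mm from the centre, 270 degrees from the line.
- pen: Felt marker, loose, white, blue tail, 13 mm thick, 25 g. z along the pen to its tail, which ends at z 140 mm; origin 6 mm ahead of the end of its tapered grey plastic nose (taper z 6 to 20 mm). The black felt nib, 3.6 mm thick, is worn and pushed in differently each time: it stands 1 to 11 mm out of the nose. Starts tip down in the socket, leaning up to 10 degrees more. Good grip: z 85 to 100 mm.
- pen_tip (a point): The pen's origin: where a middling nib would end. The real nib is stuck fast and ends on the pen's axis anywhere from 5 mm short of this point to 5 mm beyond it; nothing tells how far, so feel for the touch.
- stand: Pen stand, fixed: round dark foot of 72 mm diameter, 12 mm high, with a slanted socket tube. Origin at the centre of its underside. The tube leans 20 degrees from vertical towards the stand's -x.
- socket: The stand's socket tube, fixed to it: grey, 61 mm long. Its bore is 27 mm wide at the mouth (z = 61 mm), 19 mm from z = 33 to 52 mm (3 mm slack all round the pen), and narrows below to 11 mm at z = 26 mm, where the pen's tapered nose comes to rest; the nib hangs free below. Origin at the centre of its bottom end, z along the tube towards the mouth.
- vial_1: Bystander: clear vial with blue cap, 21 mm diameter, 67 mm high, standing in a green rack (100 x 50 x 30 mm) on the other side of the counter from the pen stand. Origin at the centre of its underside.
- vial_2: Bystander: second such vial in the same rack, 52 mm from the first.
- sharps_box: Bystander: yellow sharps container with cream top, 122 x 106 mm, 175 mm high, standing free on the bench. Origin at the centre of its underside.
- dish_stack: Bystander: two closed Petri dishes one on the other, 91 mm diameter, 33 mm high. Origin at the centre of the underside.
- socket_seat (a point): Point on the socket's axis, 11 mm above its bottom end, where the pen's origin (pen_tip) comes to lie, within 2 mm or so, when the pen is fully home.

How it is judged:
On the way, in this order (a step that is already met when the one before it is completed fails the run):
1. the pen's nib presses on cream colony 1 (pen_tip within 7 mm of its centre, seen from above) and the plate passes 1.5 mm (value of joint plate above 0.0015 m and horizontal distance between pen_tip and colony_1 below 0.007 m and distance between pen_tip and colony_1 below 0.015 m and contact force between pen and dish above 0.5 N), for 0.06 s.
2. the pen's nib presses on cream colony 2 (pen_tip within 7 mm of its centre, seen from above) and the plate passes 1.5 mm (value of joint plate above 0.0015 m and horizontal distance between pen_tip and colony_2 below 0.007 m and distance between pen_tip and colony_2 below 0.015 m and contact force between pen and dish above 0.5 N), for 0.06 s.
3. the pen's nib presses on cream colony 3 (pen_tip within 7 mm of its centre, seen from above) and the plate passes 1.5 mm (value of joint plate above 0.0015 m and horizontal distance between pen_tip and colony_3 below 0.007 m and distance between pen_tip and colony_3 below 0.015 m and contact force between pen and dish above 0.5 N), for 0.06 s.
At the end, for the whole second after the job is handed in: All three cream colonies have been registered in clockwise order from the line; the pen stands tip down in its socket within 10 mm of fully home, at rest and let go; the dish lies flat between its locators (within 6 mm of where it was) and the plate has sprung back (distance between pen_tip and socket_seat below 0.01 m and angle between the z axis of pen and the z axis of socket, either way round below 0.35 rad and angle between pen's own z axis and vertical below 0.9 rad and linear speed of pen below 0.02 m/s and distance of dish from where it was at the start of the episode below 0.006 m and angle between dish's own z axis and vertical below 0.05 rad and value of joint plate below 0.0008 m); the robot touches nothing.
It fails at once if the dish is pressed harder than 12 N (contact force between pen and dish above 12 N).
It fails at once if a press registers (plate past 1.5 mm) with pen_tip more than 9 mm, seen from above, from every cream colony (value of joint plate above 0.0015 m and horizontal distance between pen_tip and colony_1 above 0.009 m and horizontal distance between pen_tip and colony_2 above 0.009 m and horizontal distance between pen_tip and colony_3 above 0.009 m).
It fails at once if the gripper or arm itself touches the dish (contact force between any of the fingers, the arm and dish above 0.3 N).
It fails at once if a bystander is knocked (moved more than 30 mm or tipped over) (distance of any of vial_1, vial_2, sharps_box, dish_stack from where it was at the start of the episode above 0.03 m or angle between any of vial_1, vial_2, sharps_box, dish_stack's own z axis and vertical above 0.5 rad).
It also fails if it takes over 56 s, if anything falls off the work surface, if the arm or the gripper's body presses on something with over 40 N, if the wrist force passes 120 N, or if a joint passes its speed limit or range.

ROBOT

A 6-joint arm with a two-finger parallel gripper is mounted at the origin on the work surface. World frame = base frame: x ahead of the robot, y to its left, z up, the work surface at z = 0. Lengths are in m, angles in rad, forces in N, time in s.
With the tool pointing down it reaches from about 0.3 to 0.875 m from the base axis. Payload 6.4 kg.
Tool frame: the origin (TCP) lies between the finger pads; the fingertips stand tip_extent ahead of it and the grasp point (between the pads) lies 5 mm behind it (tip_extent is the distance from the TCP to the fingertips, in m); z points along the fingers, y is the direction in which the jaws open and shut (so a half turn about z gives the same grasp; the last joint's range is limited). The gripper opens to 85 mm and grips with 20 to 120 N. Pads are 22 mm wide; open, the fingers measure 114 mm over their backs; the gripper's body (76 mm by 85 mm) begins 54 mm behind the grasp point. The pads swing forward as they close: fully open they stand 13 mm farther back than shut.
Start: joints at [-1.318, 0.181, 1.607, -0, 1.354, -0.206], TCP at [0.255, -0.516, 0.219] pointing down, gripper open.
Joint ranges: [-2.99, 2.99], [-0.89, 2.07], [0.3, 2.58], [-1.14, 4.28], [0, 2.63], [-3.12, 3.12]. Speed limits (rad/s): [2.57, 2.57, 3.01, 3.14, 3.14, 3.14].

INTERFACE

Orientations are given as a unit quaternion [w, x, y, z].
In Python, from bench import * gives the robot as it stands.
- The arm moves only by the shell command python3 -m jog 'ROWS'. ROWS is JSON, a list of rows, each a list of 3 entries, a list of its own where there are three numbers: the shift along the tool's x, y, z in mm, then the turn, a rotation vector about the tool's x, y, z in rad, then the opening, from 0 (shut) to 1 (fully open). A call has 1 to 20 rows; each row is the pose to reach, as a shift and turn from the pose measured when the call began, along the tool's axes at that moment; what a row does not reach only later rows make up. A row lasts 1/12 s, in which the tool goes at most 41.7 mm and 7.16 degrees, less where a joint would pass 70% of its speed; a pose out of reach is approached as far as the arm can. A call with a gripper value outside its range is refused whole. The fingers move at their own pace and stop on an object; the grip force is fixed at half the most. Time passes only in rows, so rows that repeat a pose let the fingers close. It gives the time, the measured TCP pose, the force and the opening at its end, in the units of the state.
- get_obs(): the state, without advancing time (a new reading comes with each control period).
- camera(name): name is "scene" or "top" or "wrist"; returns (picture, depth): 400x640x3 uint8, red, green, blue; 400x640 float32, m along the optical axis (not along the pixel's ray), 0 where there is no reading.
- get_calibration(name): a dict with "fx", "fy", "cx", "cy" (pixels), "k1" (the pictures are not rectified: a ray, as slopes to the right and down, at radius r is drawn at 1 + k1 r^2 times it, then the intrinsics apply), "world_from_camera" (4x4, takes a point from camera to world coordinates). Camera axes: x right, y down, z forward; pixel columns grow to the right and rows downward; lengths in m; the calibration is good to about 2 mm. A picture is of the moment at which its call begins: read the wrist's pose just before it. get_calibration takes no time and is no camera call; for the wrist camera it gives the pose at the moment of the call.
- hand_in(): hands the job in, once; it reports no verdict.
The state is a dict: "time_s": time; "q": joint angles; "dq": joint speeds; "joint_efforts": joint torques, N m; "eef_pos": TCP position; "eef_rot": TCP orientation; "wrist_force": force on the tool from outside, world axes, zero at the start; "torque": the same for the moment, N m; "opening": opening from 0.0 (shut) to 1.0 (fully open).
Only numpy, scipy, OpenCV 4.12 (cv2) and the standard library are available. Lean on these libraries where they do the work, as an engineer would, in place of code of your own. Each camera call takes 0.05 s, during which the arm holds its last target.

## Working session

There is one attempt and no reset: what is moved stays moved. The work goes in short steps, Python scripts to look and compute and a shell command to move; the robot and the scene stay as the last step left them, time stands still between calls to the robot, and variables do not carry over. Pictures are saved under pics/ and viewed, and the job is handed in when it is done.

```bash
ls; mkdir -p pics; python3 - <<'E'
from bench import *
import cv2,numpy as np
print(get_obs())
for n in ["scene","top","wrist"]:
    im,d=camera(n); cv2.imwrite(f"pics/{n}0.png",im[:,:,::-1]); np.save(f"pics/{n}0.npy",d)
    c=get_calibration(n); print(n,c)
E
```

```text
pics
{'time_s': 0.0, 'q': array([-1.31829127e+00,  1.81564408e-01,  1.60802061e+00, -9.00551269e-06,
        1.35377567e+00, -2.06344526e-01]), 'dq': array([-0.00067441, -0.00055482,  0.00253876,  0.00020766,  0.00027255,
        0.00069205]), 'joint_efforts': array([-5.17580556e-04, -4.44875050e+01, -3.51335657e+01, -3.58419757e-04,
        9.24052438e-03,  9.27840972e-06]), 'eef_pos': array([ 0.25452072, -0.51496015,  0.21846493]), 'eef_rot': array([-8.83680369e-04,  9.73796767e-01,  2.27418284e-01, -2.47966492e-05]), 'wrist_force': array([ 0.09613713, -0.49513817, -0.37019363]), 'torque': array([-0.00184193,  0.04821343,  0.01708795]), 'opening': 0.9994816751740395}
scene {'fx': 419.13805608797907, 'fy': 419.13805608797907, 'cx': 315.64232877725544, 'cy': 204.37392413168553, 'k1': -0.035928784109989405, 'world_from_camera': array([[ 0.82475656,  0.35924486, -0.43671472,  1.01326751],
       [ 0.56540099, -0.53741641,  0.62570386, -0.64724822],
       [-0.00991676, -0.7629723 , -0.64635511,  0.75641301],
       [ 0.        ,  0.        ,  0.        ,  1.        ]])}
top {'fx': 507.61476602200185, 'fy': 507.61476602200185, 'cx': 312.53497257804867, 'cy': 199.5059516497441, 'k1': -0.12585086115469535, 'world_from_camera': array([[ 0.00923712, -0.98829972,  0.15224434,  0.3418075 ],
       [-0.99984139, -0.01144681, -0.01364403,  0.01438073],
       [ 0.0152271 , -0.15209416, -0.9882487 ,  1.43792703],
       [ 0.        ,  0.        ,  0.        ,  1.        ]])}
wrist {'fx': 315.52840305082145, 'fy': 315.52840305082145, 'cx': 312.7329571345521, 'cy': 197.0662199682958, 'k1': -0.036648913209329004, 'world_from_camera': array([[ 0.44197742, -0.85051883, -0.28508539,  0.32744381],
       [-0.89702532, -0.41950235, -0.13915227, -0.47967484],
       [-0.00124236,  0.31723097, -0.94834749,  0.3721535 ],
       [ 0.        ,  0.        ,  0.        ,  1.        ]])}
```

View pics/scene0.png

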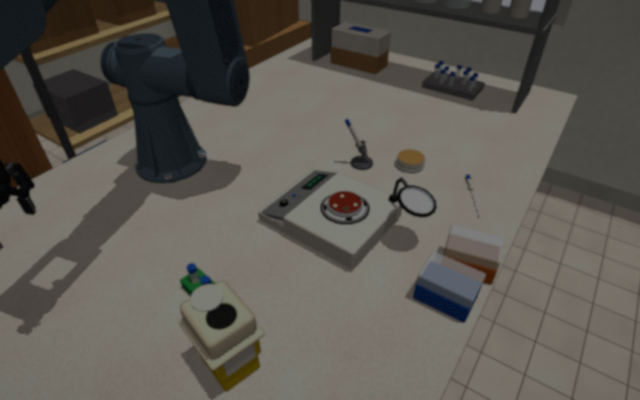

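View pics/top0.png

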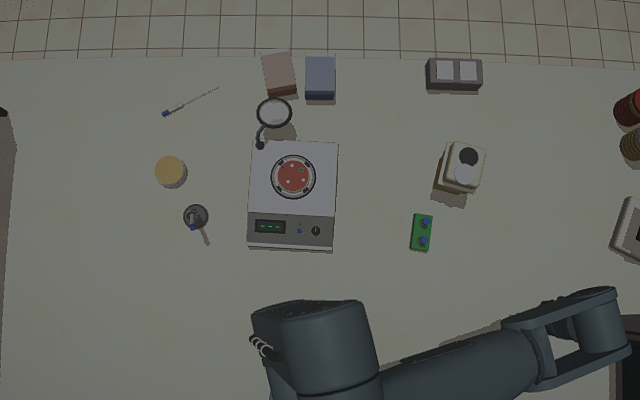

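View pics/wrist0.png

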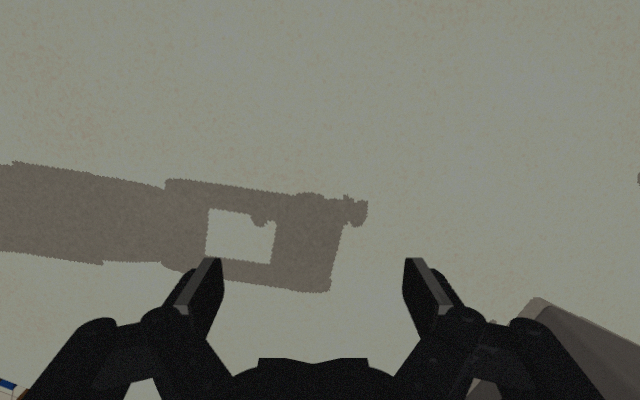

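The scene shows the counter with the dish, the stand with the pen left of it (top view ~ (196,217)), and the rack and sharps box to the right. Next I'll write helpers and zoom in.

```bash
cat > h.py <<'E'
import numpy as np,cv2
from scipy.spatial.transform import Rotation as R
def rot(q): return R.from_quat([q[1],q[2],q[3],q[0]])
def und(c,px):
    K=np.array([[c['fx'],0,c['cx']],[0,c['fy'],c['cy']],[0,0,1.]])
    return cv2.undistortPoints(np.array(px,float).reshape(-1,1,2),K,np.array([c['k1'],0,0,0.])).reshape(-1,2)
def deproj(c,px,z):
    n=und(c,px); z=np.atleast_1d(z)[:,None]
    p=np.c_[n*z,z]; T=c['world_from_camera']; return p@T[:3,:3].T+T[:3,3]
def onplane(c,px,h):
    n=und(c,px); T=c['world_from_camera']; d=np.c_[n,np.ones(len(n))]@T[:3,:3].T
    s=(h-T[2,3])/d[:,2]; return T[:3,3]+d*s[:,None]
def proj(c,P):
    T=np.linalg.inv(c['world_from_camera']); P=np.asarray(P,float).reshape(-1,3)
    q=P@T[:3,:3].T+T[:3,3]; n=q[:,:2]/q[:,2:]; r2=(n**2).sum(1,keepdims=True)
    return n*(1+c['k1']*r2)*[c['fx'],c['fy']]+[c['cx'],c['cy']]
def cloud(c,d):
    v,u=np.mgrid[0:400,0:640]; return deproj(c,np.c_[u.ravel(),v.ravel()],d.ravel()).reshape(400,640,3)
def crop(im,x0,y0,x1,y1,s,name):
    a=cv2.resize(im[y0:y1,x0:x1],None,fx=s,fy=s,interpolation=cv2.INTER_CUBIC)
    cv2.imwrite(name,np.clip(a.astype(float)*1.6,0,255).astype(np.uint8))
E
python3 - <<'E'
from bench import *
from h import *
im=cv2.imread('pics/top0.png'); crop(im,150,120,350,260,4,'pics/topc.png')
im=cv2.imread('pics/scene0.png'); crop(im,250,100,450,250,4,'pics/scc.png')
c=get_calibration('top'); d=np.load('pics/top0.npy'); P=cloud(c,d)
np.set_printoptions(precision=3,suppress=True,linewidth=150)
# counter housing: deck z~.066
m=(P[...,2]>.05)&(P[...,2]<.1)&(np.indices((400,640))[1]<345)&(np.indices((400,640))[1]>235)
q=P[m]; print('deck',q.min(0),q.max(0),np.median(q,0))
r=cv2.minAreaRect((q[:,:2]*1000).astype(np.float32)); print(r)
# stand region
m=np.zeros((400,640),bool); m[195:240,175:225]=1; m&=(P[...,2]>.02)
ys,xs=np.where(m)
for y,x in list(zip(ys,xs))[::6]: print(x,y,P[y,x],im[y,x])
E
```

```text
deck [ 0.442 -0.072  0.05 ] [0.998 0.175 0.099] [0.628 0.051 0.069]
((718.5020751953125, 45.9888916015625), (240.6139678955078, 555.1666259765625), 87.4838638305664)
193 208 [0.532 0.332 0.022] [110 119 124]
190 210 [0.518 0.327 0.082] [110 119 124]
203 210 [0.526 0.304 0.022] [111 120 123]
193 211 [0.515 0.318 0.082] [108 117 122]
189 212 [0.513 0.331 0.076] [110 119 124]
195 212 [0.513 0.314 0.077] [109 117 123]
189 213 [0.514 0.337 0.049] [110 118 123]
195 213 [0.512 0.316 0.069] [110 119 124]
190 214 [0.51  0.332 0.059] [110 118 124]
196 214 [0.508 0.312 0.074] [111 120 124]
189 215 [0.508 0.336 0.053] [110 119 124]
195 215 [0.509 0.32  0.047] [111 119 124]
188 216 [0.504 0.336 0.065] [110 119 123]
194 216 [0.502 0.316 0.077] [110 118 124]
186 217 [0.499 0.337 0.08 ] [110 119 124]
192 217 [0.498 0.319 0.089] [110 119 124]
186 218 [0.497 0.338 0.077] [109 118 123]
192 218 [0.494 0.316 0.1  ] [109 119 124]
186 219 [0.494 0.338 0.077] [109 117 123]
192 219 [0.491 0.315 0.106] [110 119 124]
188 220 [0.492 0.333 0.074] [110 119 124]
194 220 [0.488 0.309 0.107] [110 119 124]
191 221 [0.484 0.314 0.123] [110 119 124]
192 222 [0.481 0.31  0.128] [110 119 123]
192 223 [0.477 0.307 0.138] [110 119 123]
193 224 [0.474 0.303 0.143] [112 121 124]
194 225 [0.471 0.3   0.144] [111 120 124]
190 227 [0.465 0.309 0.152] [112 121 124]
190 228 [0.463 0.31  0.146] [112 121 125]
178 229 [0.342 0.014 1.438] [109 118 123]
191 230 [0.458 0.306 0.15 ] [110 119 124]
```

View pics/topc.png

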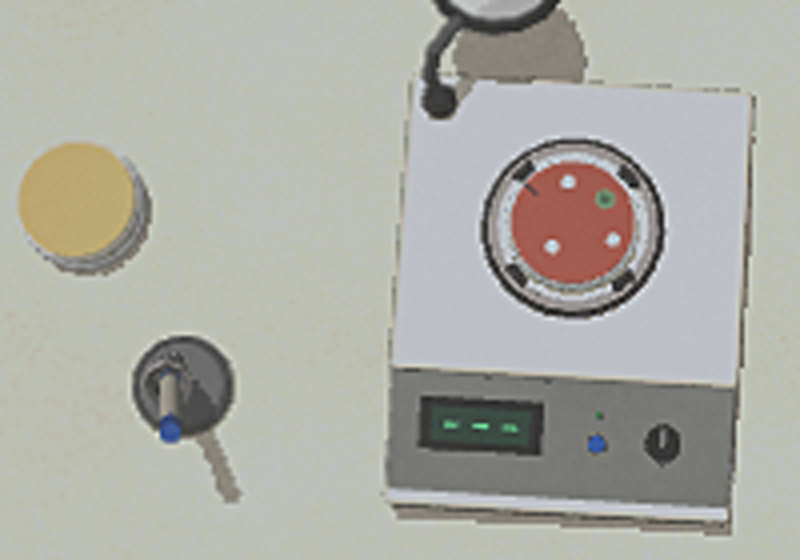

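View pics/scc.png

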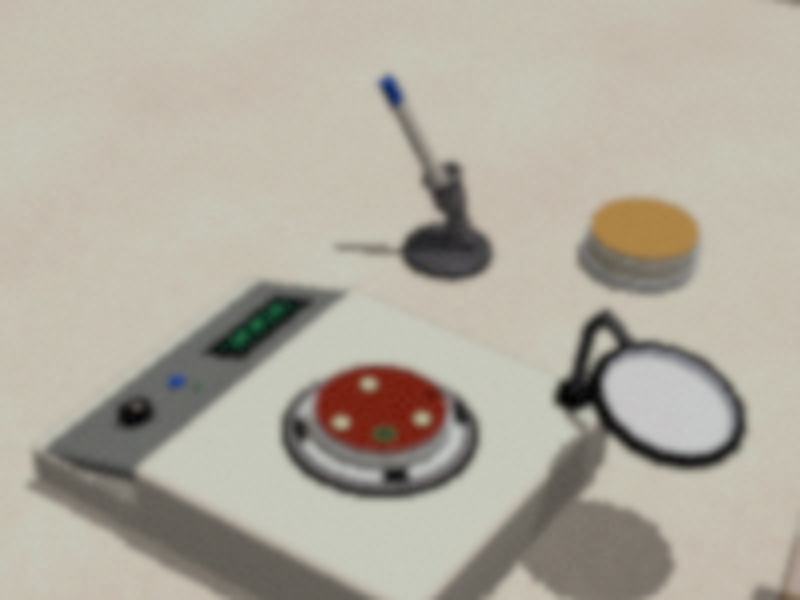

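```bash
python3 - <<'E'
from bench import *
from h import *
np.set_printoptions(precision=4,suppress=True,linewidth=150)
ct=get_calibration('top'); cs=get_calibration('scene')
T=lambda l:[(150+x/4-.375,120+y/4-.375) for x,y in l]
S=lambda l:[(250+x/4-.375,100+y/4-.375) for x,y in l]
# c1,c2,c3,mould,dish centre, 
a=onplane(ct,T([(569,181),(613,240),(552,246),(605,199)]),.087)
b=onplane(cs,S([(422,418),(341,422),(370,384),(384,433)]),.087)
print(a);print(b)
# solve dish pose from top/scene: model with angle clockwise from line
def model(p): 
    x,y,th=p; an=th-np.radians([45,165,270,105]); r=np.array([28,30,22,27])/1000
    return np.c_[x+r*np.cos(an),y+r*np.sin(an)]
from scipy.optimize import least_squares
for o in (a,b):
    best=min((least_squares(lambda p:(model(p)-o[:,:2]).ravel(),[*o[:,:2].mean(0),t]) for t in (0,2,4)),key=lambda s:s.cost)
    print(best.x,best.fun*1000); print(model(best.x))
# stand foot
print('foot',onplane(ct,T([(184,386)]),.012),onplane(cs,S([(447,250)]),.012))
# pen axis
def plane(c,px):
    n=und(c,px);Tm=c['world_from_camera'];d=np.c_[n,np.ones(2)]@Tm[:3,:3].T
    nn=np.cross(d[0],d[1]);return nn/np.linalg.norm(nn),Tm[:3,3]
def tri(p,q):
    A=[];B=[]
    for c,px in ((ct,p),(cs,q)):
        n=und(c,px)[0];Tm=c['world_from_camera'];d=Tm[:3,:3]@[*n,1];d/=np.linalg.norm(d)
        M=np.eye(3)-np.outer(d,d);A.append(M);B.append(M@Tm[:3,3])
    x=np.linalg.lstsq(np.vstack(A),np.hstack(B),rcond=None);return x[0]
t=tri(T([(170,431)]),S([(388,82)]));print('tail',t)
n1,_=plane(ct,T([(170,431),(169,378)]));n2,_=plane(cs,S([(388,82),(433,173)]))
ax=np.cross(n1,n2);ax/=np.linalg.norm(ax);ax*=np.sign(ax[2]);print('axis',ax,np.degrees(np.arccos(ax[2])))
E
```

```text
[[0.6446 0.0529 0.087 ]
 [0.6041 0.0224 0.087 ]
 [0.5995 0.0636 0.087 ]
 [0.6324 0.0282 0.087 ]]
[[0.6415 0.0558 0.087 ]
 [0.602  0.0248 0.087 ]
 [0.5973 0.0663 0.087 ]
 [0.6294 0.0306 0.087 ]]
[0.6166 0.0499 0.8893] [-0.2259 -0.0537  0.2308  0.0924 -0.0054  0.1162  0.0005 -0.1549]
[[0.6444 0.0528]
 [0.6043 0.0225]
 [0.5995 0.0638]
 [0.6324 0.028 ]]
[0.6139 0.0525 0.8922] [ 0.2655 -0.3146 -0.2003  0.2758 -0.5204 -0.0201  0.4551  0.0589]
[[0.6418 0.0554]
 [0.6018 0.025 ]
 [0.5968 0.0663]
 [0.6299 0.0307]]
foot [[0.5099 0.326  0.012 ]] [[0.5136 0.3206 0.012 ]]
tail [0.4644 0.3033 0.1518]
axis [-0.3754 -0.2202  0.9003] 25.797287032252267
```

```bash
cat >> h.py <<'E'
def toolR(ax,yaw=0.):
    z=-np.asarray(ax)/np.linalg.norm(ax); x=np.array([np.cos(yaw),np.sin(yaw),0]); x-=z*(x@z); x/=np.linalg.norm(x)
    return np.c_[x,np.cross(z,x),z]
def rel(o,p,Rm):
    R0=rot(o['eef_rot']).as_matrix()
    return R0.T@(np.asarray(p)-o['eef_pos'])*1000, R.from_matrix(R0.T@Rm).as_rotvec()
E
python3 - <<'E'
from bench import *
from h import *
np.set_printoptions(precision=4,suppress=True,linewidth=150)
ax=np.array([-.3754,-.2202,.9003]); tail=np.array([.4644,.3033,.1518]); o=get_obs()
print(rel(o,[.36,-.1,.30],toolR([0,0,1])))
print(rel(o,tail+ax*.07,toolR(ax)), tail+ax*.07)
E
```

```text
(array([ 278.3887, -325.5912,  -80.7982]), array([-0.0013,  0.    ,  0.4588]))
(array([ 520.1908, -638.6564,    4.8522]), array([0.1438, 0.4313, 0.4968])) [0.4381 0.2879 0.2148]
```

```bash
python3 -m jog '[[[35,-41,-10],[0,0,0.06],1],[[70,-82,-20],[0,0,0.12],1],[[105,-123,-30],[0,0,0.17],1],[[140,-164,-40],[0,0,0.23],1],[[175,-205,-50],[0,0,0.29],1],[[210,-246,-60],[0,0,0.34],1],[[240,-285,-70],[0.02,0.05,0.40],1],[[270,-320,-75],[0.03,0.1,0.46],1],[[295,-352,-75],[0.05,0.15,0.47],1],[[320,-383,-75],[0.06,0.2,0.48],1],[[345,-415,-70],[0.08,0.25,0.48],1],[[370,-446,-65],[0.09,0.28,0.48],1],[[394,-477,-60],[0.1,0.32,0.49],1],[[418,-508,-50],[0.12,0.36,0.49],1],[[440,-540,-40],[0.13,0.4,0.49],1],[[465,-572,-30],[0.14,0.43,0.5],1],[[488,-604,-20],[0.144,0.431,0.497],1],[[510,-630,-8],[0.144,0.431,0.497],1],[[520,-639,5],[0.144,0.431,0.497],1],[[520,-639,5],[0.144,0.431,0.497],1]]'; cat > snap.py <<'E'
import sys
from bench import *
from h import *
o=get_obs(); c=get_calibration('wrist'); im,d=camera('wrist'); n=sys.argv[1]
cv2.imwrite(f'pics/{n}.png',np.clip(im[:,:,::-1].astype(float)*1.5,0,255).astype(np.uint8)); np.savez(f'pics/{n}.npz',d=d,T=c['world_from_camera'],p=o['eef_pos'],q=o['eef_rot'])
print(o['eef_pos'],o['eef_rot'],o['q'],o['wrist_force'],o['opening'])
E
python3 snap.py w1
```

```text
time_s: 1.82
eef_pos: [0.4361, 0.2852, 0.2169]
eef_rot: [-0.118, 0.974, -0.022, 0.191]
wrist_force: [1.0, -1.1, -0.2]
opening: 0.998
[0.43612457 0.28519423 0.21692716] [-0.11807336  0.97427822 -0.02199276  0.19067497] [ 0.27923096 -0.26343406  2.10930381  0.14454914  0.86107159  1.82509251] [ 1.02302974 -1.1088826  -0.18535544] 0.9982723954432329
```

View pics/w1.png

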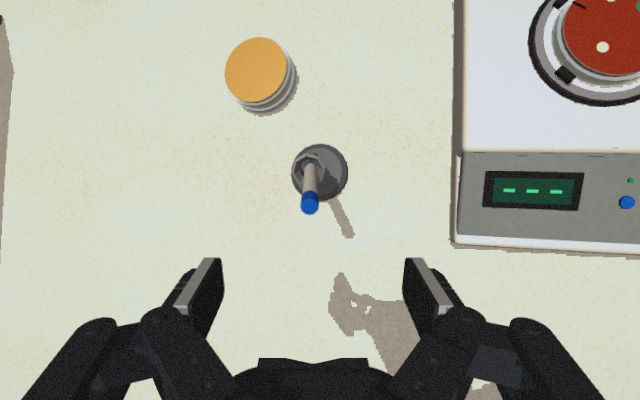

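```bash
python3 - <<'E'
from bench import *
from h import *
np.set_printoptions(precision=4,suppress=True,linewidth=150)
im=cv2.imread('pics/w1.png'); crop(im,265,130,365,230,6,'pics/w1c.png')
z=np.load('pics/w1.npz'); c=get_calibration('wrist'); c['world_from_camera']=z['T']
P=cloud(c,z['d'])
for y in range(145,216,3): print(y,[f"{P[y,x,0]:.3f},{P[y,x,1]:.3f},{P[y,x,2]:.3f}" for x in range(300,322,4)])
E
```

```text
145 ['0.546,0.355,0.000', '0.546,0.350,-0.001', '0.545,0.344,0.000', '0.543,0.337,0.008', '0.543,0.332,0.008', '0.542,0.326,0.009']
148 ['0.542,0.354,0.001', '0.542,0.350,-0.002', '0.539,0.342,0.008', '0.539,0.336,0.011', '0.538,0.331,0.011', '0.538,0.326,0.013']
151 ['0.538,0.355,-0.001', '0.536,0.347,0.009', '0.535,0.342,0.009', '0.535,0.336,0.010', '0.535,0.331,0.011', '0.534,0.326,0.011']
154 ['0.532,0.352,0.009', '0.517,0.327,0.080', '0.517,0.324,0.078', '0.453,0.243,0.385', '0.531,0.331,0.011', '0.531,0.326,0.011']
157 ['0.514,0.332,0.078', '0.514,0.328,0.078', '0.514,0.324,0.077', '0.514,0.320,0.077', '0.514,0.316,0.074', '0.527,0.326,0.012']
160 ['0.511,0.332,0.078', '0.513,0.330,0.071', '0.513,0.326,0.068', '0.512,0.321,0.071', '0.512,0.316,0.074', '0.511,0.312,0.074']
163 ['0.510,0.335,0.069', '0.513,0.336,0.050', '0.512,0.330,0.055', '0.512,0.326,0.053', '0.509,0.318,0.068', '0.508,0.312,0.074']
166 ['0.508,0.336,0.064', '0.509,0.335,0.052', '0.507,0.326,0.068', '0.507,0.323,0.065', '0.510,0.322,0.047', '0.505,0.312,0.074']
169 ['0.506,0.339,0.054', '0.504,0.331,0.065', '0
[... 1359 characters left out ...]
0.299,0.145', '0.475,0.326,0.009']
202 ['0.472,0.355,-0.002', '0.465,0.307,0.155', '0.465,0.304,0.152', '0.465,0.301,0.153', '0.465,0.298,0.150', '0.472,0.329,-0.002']
205 ['0.463,0.311,0.150', '0.462,0.307,0.153', '0.462,0.304,0.152', '0.462,0.301,0.151', '0.462,0.298,0.151', '0.468,0.329,-0.002']
208 ['0.465,0.354,-0.000', '0.460,0.307,0.152', '0.460,0.304,0.151', '0.460,0.302,0.149', '0.460,0.299,0.149', '0.465,0.329,-0.001']
211 ['0.461,0.355,-0.001', '0.458,0.307,0.152', '0.458,0.305,0.150', '0.458,0.302,0.149', '0.458,0.299,0.148', '0.461,0.328,-0.000']
214 ['0.457,0.355,-0.002', '0.457,0.349,-0.000', '0.456,0.305,0.150', '0.456,0.302,0.148', '0.457,0.334,-0.001', '0.457,0.329,-0.002']
```

View pics/w1c.png

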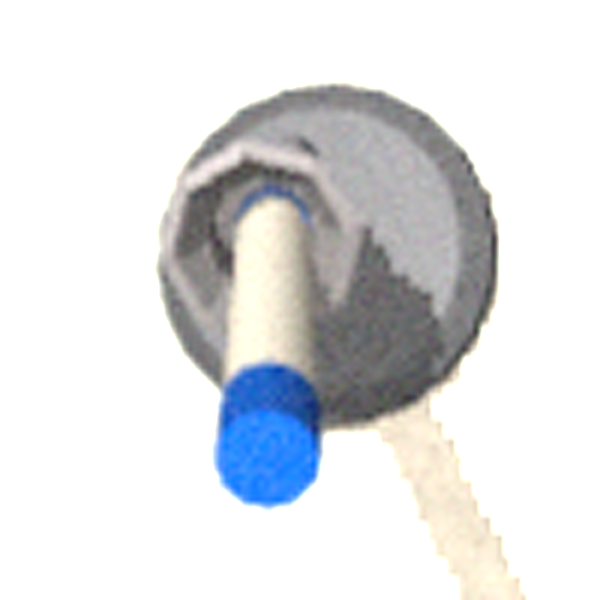

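```bash
cat > fitpen.py <<'E'
from bench import *
from h import *
from scipy.optimize import least_squares
np.set_printoptions(precision=4,suppress=True,linewidth=150)
import sys
z=np.load('pics/w1.npz'); c=get_calibration('wrist'); c['world_from_camera']=z['T']
P=cloud(c,z['d'])
pts=P[174:200,298:322].reshape(-1,3)
ax0=np.array([-.375,-.22,.90]);p0=np.array([.461,.303,.1515])
def dist(q,p,a):
    w=q-p;return np.linalg.norm(w-np.outer(w@a,a),axis=1)
a0=ax0/np.linalg.norm(ax0); p=p0
for i in range(6):
    s=pts[(abs(dist(pts,p,a0)-.0065)<(.006 if i<3 else .003))&(pts[:,2]>.088)]
    f=lambda v:dist(s,np.array([v[0],v[1],.15]),np.array([v[2],v[3],1])/np.linalg.norm([v[2],v[3],1]))-.0065
    x0=[p[0]+a0[0]/a0[2]*(.15-p[2]),p[1]+a0[1]/a0[2]*(.15-p[2]),a0[0]/a0[2],a0[1]/a0[2]]
    r=least_squares(f,x0,loss='soft_l1',f_scale=.001); a0=np.array([r.x[2],r.x[3],1]);a0/=np.linalg.norm(a0);p=np.array([r.x[0],r.x[1],.15])
print('n',len(s),'axis',a0,'lean',np.degrees(np.arccos(a0[2])),'p',p,'rms',np.sqrt(np.mean(r.fun**2)))
cap=P[202:213,303:317].reshape(-1,3); capc=np.median(cap,0); t=np.median((cap-p)@a0); tail=p+a0*t
print('tail',tail,'origin',tail-.14*a0)
ft=P[130:205,285:350].reshape(-1,3); ft=ft[(abs(ft[:,2]-.0115)<.003)]
h=cv2.convexHull((ft[:,:2]*1e3).astype(np.float32)); print('foot',cv2.minEnclosingCircle(h))
m=P[150:190,288:330].reshape(-1,3); k=(m[:,2]>.055)&(m[:,2]<.083)&(dist(m,p,a0)>.0085)
np.save('pics/rim.npy',m[k]); print(k.sum())
E
python3 fitpen.py; python3 - <<'E'
from h import *
im=cv2.imread('pics/w1.png')
z=np.load('pics/w1.npz')
import bench
c=bench.get_calibration('wrist'); c['world_from_camera']=z['T']
P=cloud(c,z['d'])
for y in range(150,190,2): print(y,' '.join(f"{P[y,x,2]*1000:4.0f}" for x in range(288,332,2)))
E
```

```text
n 367 axis [-0.4019 -0.2232  0.8881] lean 27.369029129887288 p [0.4618 0.3038 0.15  ] rms 0.00021430565157006085
tail [0.4612 0.3035 0.1513] origin [0.5175 0.3348 0.027 ]
foot ((507.97528076171875, 329.003662109375), 35.09659194946289)
472
150   -1   -2    2    0   -0   -1   -1    6    9   10   11   13   11   10   11   12   12   11   12   11   10   11
152   -1   -2   -1   -1   -0   -2    8    8   11   11   11   11   10   10  385   11   10   10   11   11    9   11
154   -1   -1   -1   -0   -0    8    9   11   80   78   78   11  385   18   11   12   11   10   11   12   11   11
156   -1   -2   -0   -2   -2    8   11   78   78   79   78   77   78   76   75   10   12   11   11   11   12   12
158   -1   -2   -2   -1    8   79   80   79   75   72   76   75   76   78   76   76   11   12   12   11   12   11
160   -2   -2   -1    8   79   80   78   73   71   69   68   71   71   72   74   75   74   12    9   10   11   11
162   -1    0   -2   78   77   74   74   70   50   50   54   53   51   50   70   75   74   12   12   11   12   10
164   -1   -1   -2   78   76   72  385   49   50   56   59   6
[... 719 characters left out ...]
2   12   10   11
178   -2   -1    9   73   74   71   69   65   99  103  105  105  104   98   87   69   70   69   10   11   11   11
180   -1   -0    8   11   73   73   71   69  105  109  110  111  109  105   95   68   68   12   10   10   12   12
182   -1   -1    8    9   11   72   72   70  110  115  116  116  113  110  101   68   12  385   11   10   11   12
184   -2    0   -1    8   10   12   72   72  116  121  122  121  118  115  106   12   12   11   10   11    9   10
186   -0   -1   -1    7   10   10   13   11  121  125  126  126  124  120  112   10   12   11   11   12   12   10
188   -1   -2   -0   -2    9    9   10   12  126  129  132  131  129  126  117   12   10   10   11   10   10   12
```

```bash
python3 - <<'E'
from h import *
import bench
from scipy.optimize import least_squares
np.set_printoptions(precision=4,suppress=True,linewidth=150)
z=np.load('pics/w1.npz'); c=bench.get_calibration('wrist'); c['world_from_camera']=z['T']; P=cloud(c,z['d'])
# parametric socket: foot centre guess, azimuth; mouth centre + normal. outermost 2 px per row / col
pts=[]
for y in range(154,184):
    xs=[x for x in range(286,334) if .066<P[y,x,2]<.083]
    if len(xs)>3:
        for x in (xs[0],xs[-1]): pts.append(P[y,x])
for x in range(296,322):
    ys=[y for y in range(150,172) if .066<P[y,x,2]<.083]
    if ys: pts.append(P[ys[0],x])
pts=np.array(pts)
def f(v):
    az=v[3]; n=np.array([np.sin(np.radians(20))*np.cos(az),np.sin(np.radians(20))*np.sin(az),np.cos(np.radians(20))])
    w=pts-v[:3]; h=w@n; r=np.linalg.norm(w-np.outer(h,n),axis=1); return np.r_[h,(r-v[4])]
r=least_squares(f,[.5,.323,.074,np.pi+.4,.0155],loss='soft_l1',f_scale=.001)
v=r.x;az=v[3];n=np.array([np.sin(.349)*np.cos(az),np.sin(.349)*np.sin(az),np.cos(.349)])
print(len(pts),v,'az',np.degrees(az),'axis',n,'rms',r.fun.std()); print('bottom',v[:3]-.061*n,'seat',v[:3]-.05*n)
k=len(pts);print((np.abs(r.fun[:k])*1e3).round(1).max(),(r.fun[k:]*1e3).round(1))
E
```

```text
86 [0.5011 0.3252 0.0732 3.6504 0.0166] az 209.15059045950585 axis [-0.2986 -0.1666  0.9397] rms 0.0006788649130858879
bottom [0.5194 0.3354 0.0159] seat [0.5161 0.3335 0.0262]
3.1 [ 0.7  0.3  0.3 -0.  -0.3  0.5 -0.3  0.5  0.1  0.2  0.1  0.2  0.2  0.1  0.4 -0.6  0.7 -0.4  0.2 -0.8 -0.1 -0.3 -0.6  0.2 -0.9 -0.1  0.   0.7 -0.4
 -0.5 -0.2  0.4 -0.4  0.3  0.7  0.3  0.6 -0.6 -0.1 -0.5  0.1 -0.3  0.6 -0.  -0.3 -0.7 -0.8 -0.2 -0.1  0.2 -0.4  0.8  0.4  0.5 -0.2  0.3  0.   0.3
  1.1 -0.5  0.1  0.1 -0.5 -0.3 -0.8 -0.3  0.3 -0.1  0.7  0.2  0.3  0.4  0.3 -0.8 -0.6 -0.5 -0.  -0.7 -0.4  0.1  0.5  0.5  0.2  0.2  0.1 -0.4]
```

```bash
python3 - <<'E'
from bench import *
import bench
from h import *
np.set_printoptions(precision=4,suppress=True,linewidth=150)
print([k for k in dir(bench) if k[0]!='_'], getattr(bench,'tip_extent',None))
a=np.array([-.4019,-.2232,.8881]); tail=np.array([.4612,.3035,.1513]); o=get_obs()
print(o['time_s'])
for b in (.01,-.02,-.052): print(rel(o,tail+b*a,toolR(a)))
E
```

```text
['MotionError', 'camera', 'get_calibration', 'get_obs', 'hand_in', 'tip_extent'] 0.014
1.8667
(array([ 2.2059,  1.3948, 57.2327]), array([0.0032, 0.0372, 0.0049]))
(array([ 3.3223,  1.3014, 87.2127]), array([0.0032, 0.0372, 0.0049]))
(array([  4.5132,   1.2017, 119.1914]), array([0.0032, 0.0372, 0.0049]))
```

```bash
python3 -m jog '[[[2,1.4,25],[0.003,0.037,0.005],1],[[2.5,1.4,50],[0.003,0.037,0.005],1],[[3,1.3,75],[0.003,0.037,0.005],1],[[4,1.2,97],[0.003,0.037,0.005],1],[[4.5,1.2,112],[0.003,0.037,0.005],1],[[4.5,1.2,119],[0.003,0.037,0.005],1],[[4.5,1.2,119],[0.003,0.037,0.005],1]]'; python3 snap.py w2; python3 - <<'E'
from bench import *
from h import *
np.set_printoptions(precision=4,suppress=True)
a=np.array([-.4019,-.2232,.8881]); tail=np.array([.4612,.3035,.1513]); o=get_obs()
print(rel(o,tail-.052*a,toolR(a)))
E
```

```text
time_s: 2.45
eef_pos: [0.4811, 0.3147, 0.1033]
eef_rot: [-0.119, 0.972, -0.025, 0.202]
wrist_force: [0.0, -0.3, -0.3]
opening: 1.0
[0.48106786 0.31468103 0.10325096] [-0.11946458  0.97175475 -0.02534244  0.2019373 ] [0.32332622 0.05510246 2.09524931 0.16642598 0.53055759 1.82234304] [ 0.00137937 -0.34684009 -0.34578673] 0.9998124560857817
(array([ 0.7483, -0.4041, -0.19  ]), array([ 0.0009,  0.002 , -0.0002]))
```

View pics/w2.png

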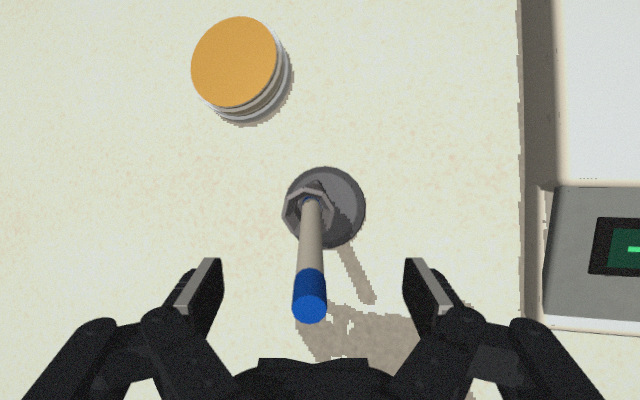

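```bash
python3 -m jog '[[[0.7,-0.4,0],[0,0,0],0],[[0.7,-0.4,0],[0,0,0],0],[[0.7,-0.4,0],[0,0,0],0],[[0.7,-0.4,0],[0,0,0],0],[[0.7,-0.4,0],[0,0,0],0],[[0.7,-0.4,0],[0,0,0],0],[[0.7,-0.4,0],[0,0,0],0],[[0.7,-0.4,0],[0,0,0],0],[[0.7,-0.4,0],[0,0,0],0],[[0.7,-0.4,0],[0,0,0],0]]'; python3 snap.py w3
```

```text
time_s: 3.33
eef_pos: [0.4824, 0.3153, 0.1053]
eef_rot: [-0.12, 0.971, -0.025, 0.203]
wrist_force: [-2.6, -0.5, 5.3]
opening: 0.132
[0.48237734 0.31528068 0.10531284] [-0.11990634  0.97146859 -0.02524837  0.20306097] [0.32363937 0.05333718 2.09272519 0.16579364 0.53230639 1.8232677 ] [-2.60188285 -0.53079938  5.28090832] 0.13227633687667345
```

View pics/w3.png

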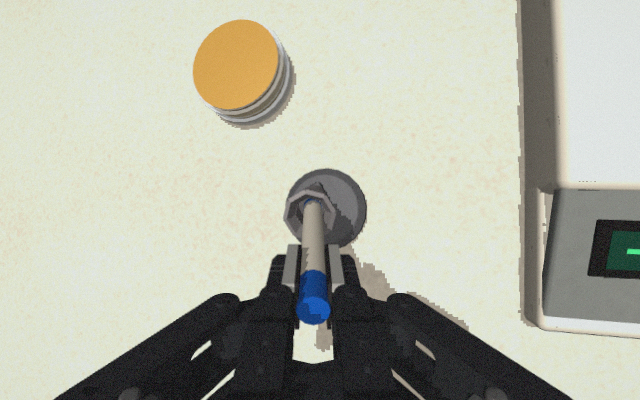

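```bash
cat > penfit.py <<'E'
import sys
from bench import *
from h import *
from scipy.optimize import least_squares
np.set_printoptions(precision=4,suppress=True,linewidth=150)
# pen in tool frame
z=np.load(f'pics/{sys.argv[1]}.npz'); c=get_calibration('wrist'); c['world_from_camera']=z['T']; P=cloud(c,z['d'])
R0=rot(z['q']).as_matrix(); Q=((P-z['p'])@R0)*1000   # tool coords mm
im=cv2.imread(f'pics/{sys.argv[1]}.png').astype(int)
b=(im[...,0]>im[...,2]+60)&(np.abs(Q[...,0])<15)&(np.abs(Q[...,1])<12)
m=(np.abs(Q[...,0])<20)&(np.abs(Q[...,1])<9)&(Q[...,2]<40)&(Q[...,2]>float(sys.argv[2]))
pts=Q[m]
blue=Q[b]; print('blue z range',np.percentile(blue[:,2],[1,5,50,99]), len(blue))
tz=blue[(np.hypot(blue[:,0],blue[:,1])<5)][:,2]; print('tail z', np.sort(tz)[:len(tz)//3].mean())
v=np.zeros(4)
for i in range(6):
    f=lambda v,s:np.linalg.norm(np.cross(s-[v[0],v[1],0],np.array([v[2],v[3],1])/np.linalg.norm([v[2],v[3],1])),axis=1)-6.5
    k=np.abs(f(v,pts))<(5 if i<2 else 1.5); k&=pts[:,0]>v[0]-3
    r=least_squares(lambda v:f(v,pts[k]),v,loss='soft_l1',f_scale=.5); v=r.x
print(k.sum(),'at z=0 x,y',v[:2],'slope per +z',v[2:],'rms',r.fun.std(), pts[k][:,2].min(),pts[k][:,2].max())
print('x,y at z=88:',v[:2]+88*v[2:])
E
python3 penfit.py w3 -50; python3 penfit.py w3 -33
```

```text
blue z range [-52.5417 -52.2093 -50.8328 -33.1201] 1434
tail z -52.139849802611046
2082 at z=0 x,y [0.0412 0.6346] slope per +z [-0.0041 -0.0025] rms 0.3534329435960569 -49.953471090727554 39.98515059988459
x,y at z=88: [-0.3236  0.4144]
blue z range [-52.5417 -52.2093 -50.8328 -33.1201] 1434
tail z -52.139849802611046
1328 at z=0 x,y [0.0047 0.6379] slope per +z [-0.0001 -0.0027] rms 0.28438399701148853 -32.992674340961656 39.98515059988459
x,y at z=88: [-0.0054  0.4046]
```

```bash
python3 -m jog '[[[0,0,-12],[0,0,0],0],[[0,0,-35],[0,0,0],0],[[0,0,-65],[0,0,0],0],[[0,0,-100],[0,0,0],0],[[0,0,-120],[0,0,0],0],[[0,0,-120],[0,0,0],0]]'; python3 - <<'E'
from bench import *
from h import *
np.set_printoptions(precision=4,suppress=True)
o=get_obs();print(o['eef_pos'],o['opening'],o['wrist_force'],o['time_s'])
print(rel(o,[.535,.05,.245],toolR([0,0,1])))
E
```

```text
time_s: 3.88
eef_pos: [0.4354, 0.2889, 0.2165]
eef_rot: [-0.121, 0.971, -0.025, 0.206]
wrist_force: [0.2, -1.0, 0.9]
opening: 0.135
[0.4354 0.2889 0.2165] 0.13472937794084647 [ 0.2019 -1.0035  0.8782] 3.8833
(array([125.715 , 224.7743, -38.3806]), array([-0.2444, -0.4167, -0.0504]))
```

```bash
python3 -m jog '[[[10,20,-25],[-0.03,-0.06,-0.007],0],[[25,50,-38],[-0.07,-0.12,-0.015],0],[[42,82,-45],[-0.11,-0.19,-0.023],0],[[60,115,-45],[-0.15,-0.26,-0.03],0],[[78,148,-45],[-0.19,-0.33,-0.04],0],[[96,180,-42],[-0.23,-0.39,-0.047],0],[[114,208,-40],[-0.244,-0.417,-0.05],0],[[126,225,-38],[-0.244,-0.417,-0.05],0],[[126,225,-38],[-0.244,-0.417,-0.05],0],[[126,225,-38],[-0.244,-0.417,-0.05],0]]'; python3 snap.py w4;python3 penfit.py w4 -33
```

```text
time_s: 4.72
eef_pos: [0.5353, 0.049, 0.2424]
eef_rot: [-0.001, 1.0, -0.001, -0.002]
wrist_force: [0.7, -0.4, -0.2]
opening: 0.132
[0.53533876 0.0489995  0.24242291] [-5.89263856e-04  9.99997313e-01 -1.20822812e-03 -1.88881593e-03] [-1.30079719e-01  8.02665229e-02  1.67203667e+00  6.94191301e-04
  1.39318727e+00  1.44300909e+00] [ 0.71107407 -0.41960366 -0.1519201 ] 0.13218510388260513
blue z range [-52.209  -51.8011 -50.515   63.9225] 1324
tail z -51.67195974134284
1322 at z=0 x,y [0.3056 0.327 ] slope per +z [ 0.     -0.0019] rms 0.289486628663962 -32.96662735665702 39.91204468959
x,y at z=88: [0.3074 0.1576]
```

View pics/w4.png

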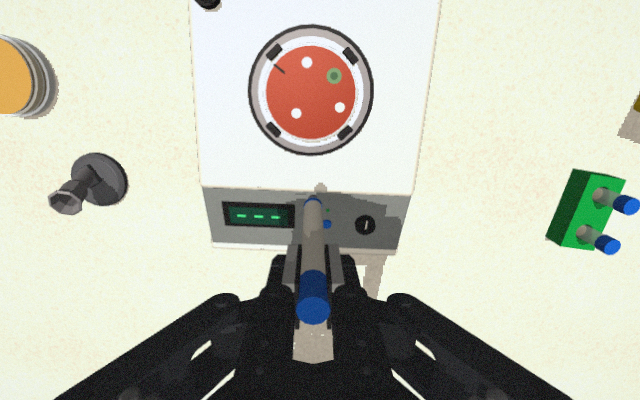

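```bash
python3 - <<'E'
from bench import *
from h import *
from scipy.optimize import least_squares
np.set_printoptions(precision=4,suppress=True,linewidth=150)
z=np.load('pics/w4.npz'); c=get_calibration('wrist'); c['world_from_camera']=z['T']; P=cloud(c,z['d'])
im=cv2.imread('pics/w4.png').astype(int)
red=((im[...,2]>im[...,0]+50)).astype(np.uint8); red[150:]=0; red[:,:240]=0; red[:,380:]=0
cn,_=cv2.findContours(red,cv2.RETR_EXTERNAL,cv2.CHAIN_APPROX_NONE); k=max(cn,key=cv2.contourArea); mask=np.zeros_like(red); cv2.drawContours(mask,[k],-1,1,-1)
hole=(mask>0)&(im.min(2)>150); n,l,s,ce=cv2.connectedComponentsWithStats(hole.astype(np.uint8)); print(s[1:,4],ce[1:])
big=[i for i in range(1,n) if s[i,4]>15]
o=onplane(c,ce[big],.087); print(o)
v,u=np.where(mask); print('top z',np.median(P[v,u,2]), 'disc centre',onplane(c,[cv2.minEnclosingCircle(k)[0]],.087))
def model(p):
    an=p[2]-np.radians([45,165,270]); r=np.array([28,30,22])/1000
    return np.c_[p[0]+r*np.cos(an),p[1]+r*np.sin(an)]
def f(p):
    m=model(p); d=np.linalg.norm(m[:,None]-o[None,:,:2],axis=2); return (m-o[d.argmin(1),:2]).ravel()
r=least_squares(f,[.615,.051,.89]);print(r.x,r.fun*1e3);print(model(r.x))
E
```

```text
[ 1  2  1  1  1  1  1  1  1 99  1  1  1  1  2  2  2  4 85 89  1  1  1  1  1  1  1  1] [[298.      47.    ]
 [302.5     46.    ]
 [317.      46.    ]
 [322.      47.    ]
 [293.      49.    ]
 [295.      48.    ]
 [289.      51.    ]
 [291.      50.    ]
 [336.      54.    ]
 [306.3737  61.9091]
 [277.      61.    ]
 [272.      68.    ]
 [351.      73.    ]
 [267.      80.    ]
 [354.      82.5   ]
 [266.      86.5   ]
 [355.      88.5   ]
 [266.      96.5   ]
 [339.3176 106.8941]
 [295.8539 112.8539]
 [270.     112.    ]
 [348.     117.    ]
 [346.     120.    ]
 [283.     129.    ]
 [336.     130.    ]
 [298.     137.    ]
 [304.     138.    ]
 [317.     138.    ]]
[[0.6421 0.0541 0.087 ]
 [0.6024 0.0234 0.087 ]
 [0.5971 0.0645 0.087 ]]
top z 0.08609146203719475 disc centre [[0.616  0.0512 0.087 ]]
[0.6143 0.0509 0.9012] [ 0.0368  0.0117 -0.0179 -0.0319 -0.0189  0.0202]
[[0.6421 0.0541]
 [0.6024 0.0233]
 [0.597  0.0645]]
```

```bash
cat > go.py <<'E'
import sys
from bench import *
from h import *
np.set_printoptions(precision=4,suppress=True)
o=get_obs();print(o['eef_pos'],o['wrist_force'],o['time_s'],o['opening'],'tilt',rot(o['eef_rot']).as_matrix()[:,2])
print(*rel(o,[float(v) for v in sys.argv[1:4]],toolR([0,0,1])))
E
python3 go.py .642 .054 .187
```

```text
[0.5348 0.0499 0.2429] [-0.3481  0.4123 -0.1898] 4.7667 0.13266444129976385 tilt [-0.0032  0.0013 -1.    ]
[107.3343  -4.1861  55.5678] [-0.0013  0.0032 -0.0012]
```

```bash
python3 -m jog '[[[35,-1.3,8],[-0.0013,0.003,-0.001],0],[[70,-2.7,20],[-0.0013,0.003,-0.001],0],[[98,-4,34],[-0.0013,0.003,-0.001],0],[[107.3,-4.2,46],[-0.0013,0.003,-0.001],0],[[107.3,-4.2,53],[-0.0013,0.003,-0.001],0],[[107.3,-4.2,55.6],[-0.0013,0.003,-0.001],0],[[107.3,-4.2,55.6],[-0.0013,0.003,-0.001],0],[[107.3,-4.2,55.6],[-0.0013,0.003,-0.001],0]]'; python3 go.py .642 .054 .18;python3 snap.py w5
```

```text
time_s: 5.43
eef_pos: [0.6412, 0.0546, 0.1877]
eef_rot: [0.0, 1.0, 0.0, 0.0]
wrist_force: [1.4, -1.0, 0.8]
opening: 0.135
[0.6412 0.0546 0.1877] [ 1.3967 -0.9769  0.8295] 5.4333 0.135252866125008 tilt [ 0.0001 -0.     -1.    ]
[0.7976 0.6315 7.7034] [ 0.     -0.0001  0.0006]
[0.64120145 0.05463133 0.18770335] [1.73169604e-05 9.99999958e-01 2.84862596e-04 4.16596165e-05] [-9.90825137e-02  3.57231250e-01  1.45374252e+00 -2.69722519e-05
  1.33053254e+00  1.47115051e+00] [ 1.39668521 -0.97686021  0.82950968] 0.135252866125008
```

View pics/w5.png

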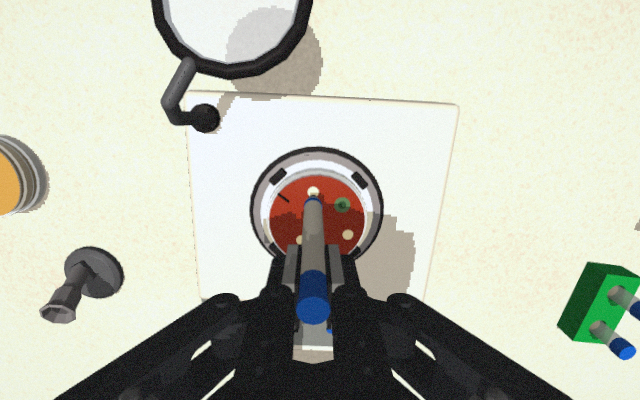

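```bash
cat > feel.py <<'E'
import sys
from bench import *
from h import *
np.set_printoptions(precision=4,suppress=True)
F=[];Z=[]
for i in range(int(sys.argv[1]) if len(sys.argv)>1 else 5):
    o=get_obs(); F.append(o['wrist_force']); Z.append(o['eef_pos']); camera('top')
F=np.array(F);print('t',o['time_s'],'F mean',F.mean(0),'fz',F[:,2],'pos',np.mean(Z,0),'zlast',Z[-1][2])
E
python3 feel.py; python3 -m jog '[[[0.5,0.5,0.7],[0,0,0],0],[[0.5,0.5,1.7],[0,0,0],0],[[0.5,0.5,2.7],[0,0,0],0],[[0.5,0.5,2.7],[0,0,0],0],[[0.5,0.5,2.7],[0,0,0],0]]'; python3 feel.py
```

```text
t 5.6833 F mean [ 0.1362  0.2027 -0.4513] fz [ 0.153  -0.362  -0.5013 -0.7339 -0.8121] pos [0.642  0.0542 0.1883] zlast 0.18814547576486415
time_s: 6.15
eef_pos: [0.6425, 0.0535, 0.1849]
eef_rot: [0.0, 1.0, -0.0, 0.0]
wrist_force: [-0.8, -0.1, -1.0]
opening: 0.13
t 6.35 F mean [ 0.3046 -0.0982 -0.5881] fz [-0.9605 -1.0839 -0.4146 -0.3243 -0.1571] pos [0.6426 0.0535 0.1851] zlast 0.18516967625446215
```

```bash
python3 -m jog '[[[0,0,1],[0,0,0],0],[[0,0,2],[0,0,0],0],[[0,0,3],[0,0,0],0],[[0,0,4],[0,0,0],0],[[0,0,4],[0,0,0],0],[[0,0,4],[0,0,0],0]]'; python3 feel.py 3
```

```text
time_s: 6.9
eef_pos: [0.6426, 0.0535, 0.181]
eef_rot: [0.0, 1.0, -0.0, 0.0]
wrist_force: [0.6, 0.4, 0.2]
opening: 0.136
t 7.0 F mean [ 0.2     0.1828 -0.3392] fz [ 0.1858 -0.2124 -0.9911] pos [0.6426 0.0535 0.1811] zlast 0.18118684417993844
```

Next I'll step down 1.5 mm at a time.

```bash
python3 -m jog '[[[0,0,0.8],[0,0,0],0],[[0,0,1.5],[0,0,0],0],[[0,0,1.5],[0,0,0],0],[[0,0,1.5],[0,0,0],0]]'; python3 feel.py 3
```

```text
time_s: 7.38
eef_pos: [0.6426, 0.0535, 0.1796]
eef_rot: [0.0, 1.0, -0.0, 0.001]
wrist_force: [-0.7, -0.1, -0.7]
opening: 0.134
t 7.4833 F mean [-0.5322  0.0421 -0.3685] fz [-0.7096 -0.1879 -0.208 ] pos [0.6427 0.0535 0.1797] zlast 0.1797491204776481
```

```bash
python3 -m jog '[[[0,0,0.8],[0,0,0],0],[[0,0,1.5],[0,0,0],0],[[0,0,1.5],[0,0,0],0],[[0,0,1.5],[0,0,0],0]]'; python3 feel.py 3
```

```text
time_s: 7.87
eef_pos: [0.6426, 0.0535, 0.1781]
eef_rot: [0.0, 1.0, -0.0, 0.0]
wrist_force: [-0.0, 0.7, 0.5]
opening: 0.132
t 7.9667 F mean [ 0.0647  0.2909 -0.1487] fz [ 0.4828 -0.9726  0.0438] pos [0.6427 0.0535 0.1782] zlast 0.17823966373850383
```

```bash
python3 -m jog '[[[0,0,0.8],[0,0,0],0],[[0,0,1.5],[0,0,0],0],[[0,0,1.5],[0,0,0],0],[[0,0,1.5],[0,0,0],0]]'; python3 feel.py 4
```

```text
time_s: 8.35
eef_pos: [0.6426, 0.0535, 0.1767]
eef_rot: [0.0, 1.0, -0.0, 0.001]
wrist_force: [0.4, 0.5, 0.4]
opening: 0.13
t 8.5 F mean [ 0.0671  0.0331 -0.3373] fz [ 0.3798 -0.4202 -0.6207 -0.6881] pos [0.6427 0.0535 0.1767] zlast 0.17678306021131268
```

```bash
python3 -m jog '[[[0,0,0.7],[0,0,0],0],[[0,0,1.2],[0,0,0],0],[[0,0,1.2],[0,0,0],0],[[0,0,1.2],[0,0,0],0]]'; python3 feel.py 4
```

```text
time_s: 8.88
eef_pos: [0.6427, 0.0535, 0.1755]
eef_rot: [0.0, 1.0, -0.0, 0.001]
wrist_force: [0.1, 0.4, -0.0]
opening: 0.137
t 9.0333 F mean [ 0.2203  0.146  -0.2976] fz [-0.0172  0.3588 -0.8824 -0.6496] pos [0.6427 0.0535 0.1756] zlast 0.17564626888704932
```

```bash
python3 -m jog '[[[0,0,0.7],[0,0,0],0],[[0,0,1.3],[0,0,0],0],[[0,0,1.3],[0,0,0],0],[[0,0,1.3],[0,0,0],0]]'; python3 feel.py 4
```

```text
time_s: 9.42
eef_pos: [0.6427, 0.0534, 0.1742]
eef_rot: [0.0, 1.0, -0.0, 0.001]
wrist_force: [0.0, -0.1, -0.2]
opening: 0.134
t 9.5667 F mean [ 0.0817 -0.1887 -0.0294] fz [-0.1713  0.2762 -0.3548  0.132 ] pos [0.6427 0.0535 0.1743] zlast 0.1743357750911328
```

```bash
python3 -m jog '[[[0,0,0.7],[0,0,0],0],[[0,0,1.2],[0,0,0],0],[[0,0,1.2],[0,0,0],0],[[0,0,1.2],[0,0,0],0]]'; python3 feel.py 4
```

```text
time_s: 9.95
eef_pos: [0.6427, 0.0535, 0.1731]
eef_rot: [0.0, 1.0, -0.0, 0.001]
wrist_force: [0.1, -0.0, -1.2]
opening: 0.135
t 10.1 F mean [-0.2887 -0.1745 -0.775 ] fz [-1.1757 -0.9305 -0.4357 -0.558 ] pos [0.6428 0.0534 0.1731] zlast 0.1731393630101988
```

```bash
python3 -m jog '[[[0,0,0.7],[0,0,0],0],[[0,0,1.2],[0,0,0],0],[[0,0,1.2],[0,0,0],0],[[0,0,1.2],[0,0,0],0]]'; python3 feel.py 4
```

```text
time_s: 10.48
eef_pos: [0.6429, 0.0535, 0.1721]
eef_rot: [0.0, 1.0, -0.0, 0.001]
wrist_force: [0.4, -0.5, 0.7]
opening: 0.135
t 10.6333 F mean [ 0.2068 -0.0723  1.0933] fz [0.6757 1.2002 1.8221 0.675 ] pos [0.6429 0.0535 0.1722] zlast 0.17213758212401714
```

```bash
python3 -m jog '[[[0,0,0.6],[0,0,0],0],[[0,0,1.0],[0,0,0],0],[[0,0,1.0],[0,0,0],0],[[0,0,1.0],[0,0,0],0]]'; python3 feel.py 4
```

```text
time_s: 11.02
eef_pos: [0.643, 0.0534, 0.1713]
eef_rot: [0.0, 1.0, -0.0, 0.001]
wrist_force: [-0.8, 0.1, 2.4]
opening: 0.131
t 11.1667 F mean [-0.4326  0.2368  2.4095] fz [2.4068 1.1731 2.8296 3.2284] pos [0.6429 0.0534 0.1712] zlast 0.1712435672225615
```

```bash
python3 -m jog '[[[0,0,0.6],[0,0,0],0],[[0,0,1.1],[0,0,0],0],[[0,0,1.1],[0,0,0],0],[[0,0,1.1],[0,0,0],0]]'; python3 feel.py 6
```

```text
time_s: 11.55
eef_pos: [0.6431, 0.0534, 0.1703]
eef_rot: [0.0, 1.0, -0.0, 0.001]
wrist_force: [-0.6, -0.5, 3.5]
opening: 0.136
t 11.8 F mean [-0.5296  0.0268  3.6268] fz [3.4909 4.0725 4.1171 2.9197 3.8518 3.3087] pos [0.643  0.0534 0.1703] zlast 0.17023126605618852
```

```bash
python3 -m jog '[[[0,0,0.5],[0,0,0],0],[[0,0,0.5],[0,0,0],0],[[0,0,0.5],[0,0,0],0]]'; python3 feel.py 5; python3 - <<'E'
from bench import *
from h import *
im,d=camera('top'); crop(im[:,:,::-1],240,160,345,255,7,'pics/t6.png')
E
```

```text
time_s: 12.1
eef_pos: [0.6431, 0.0534, 0.1698]
eef_rot: [0.0, 1.0, -0.0, 0.001]
wrist_force: [-0.5, 0.8, 4.3]
opening: 0.135
t 12.3 F mean [-0.7007  0.5433  4.6866] fz [4.3473 4.5738 4.4225 5.4863 4.6032] pos [0.6431 0.0534 0.1698] zlast 0.16975609222950447
```

View pics/t6.png

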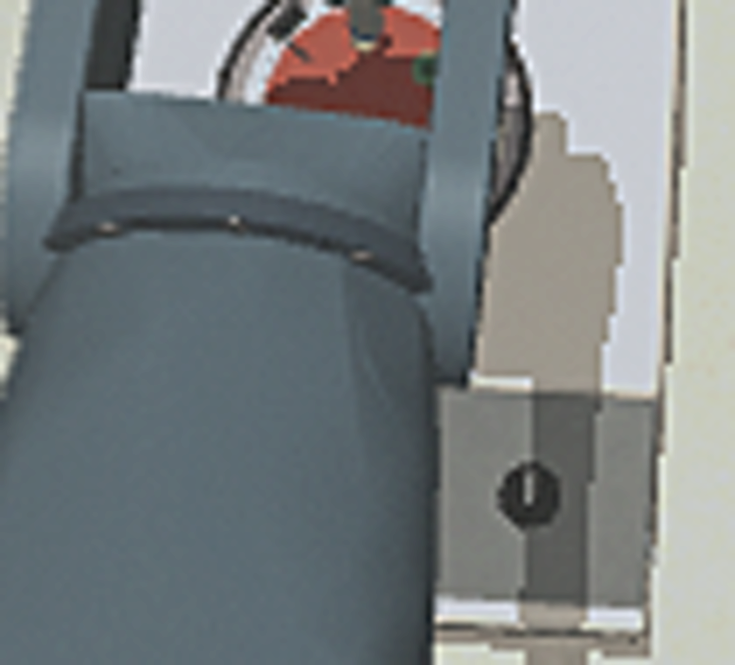

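```bash
python3 -m jog '[[[0,0,-3],[0,0,0],0],[[0,0,-8],[0,0,0],0],[[0,0,-14],[0,0,0],0],[[0,0,-14],[0,0,0],0]]'; python3 go.py .602 .0235 .177
```

```text
time_s: 12.73
eef_pos: [0.6435, 0.0534, 0.185]
eef_rot: [0.0, 1.0, -0.0, 0.002]
wrist_force: [0.8, 1.0, 0.7]
opening: 0.133
[0.6435 0.0534 0.185 ] [0.8461 0.9653 0.6921] 12.7333 0.13272578553056855 tilt [ 0.0035 -0.0004 -1.    ]
[-41.5428  29.8962   7.8386] [ 0.0004 -0.0035 -0.0002]
```

```bash
python3 -m jog '[[[-14,10,0],[0,-0.0035,0],0],[[-28,20,0],[0,-0.0035,0],0],[[-41.5,29.9,1],[0,-0.0035,0],0],[[-41.5,29.9,4],[0,-0.0035,0],0],[[-41.5,29.9,7],[0,-0.0035,0],0],[[-41.5,29.9,7],[0,-0.0035,0],0],[[-41.5,29.9,7],[0,-0.0035,0],0],[[-41.5,29.9,7],[0,-0.0035,0],0]]'; python3 feel.py 4; python3 go.py .602 .0235 .1735
```

```text
time_s: 13.4
eef_pos: [0.6026, 0.0239, 0.1778]
eef_rot: [0.0, 1.0, 0.0, 0.0]
wrist_force: [-0.4, 0.2, -1.1]
opening: 0.136
t 13.55 F mean [ 0.1729  0.1189 -0.6573] fz [-1.1144 -0.7003  0.183  -0.9977] pos [0.6025 0.0239 0.1779] zlast 0.17788856375021786
[0.6023 0.0237 0.1779] [0.1054 0.6535 0.1361] 13.6 0.1314605820850773 tilt [ 0.0002 -0.0004 -1.    ]
[-0.327   0.2409  4.4017] [ 0.0004 -0.0002  0.0002]
```

```bash
python3 snap.py w7
```

```text
[0.60232605 0.02374267 0.17790172] [1.99188659e-04 9.99999971e-01 8.91176497e-05 1.03586942e-04] [-1.57089200e-01  2.79749785e-01  1.57425155e+00 -3.76045052e-04
  1.28732436e+00  1.41363402e+00] [0.10540556 0.65349892 0.13607129] 0.1314605820850773
```

View pics/w7.png

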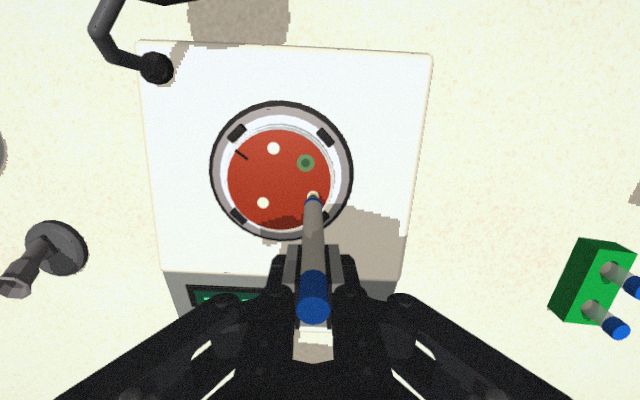

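```bash
python3 -m jog '[[[0,0,1],[0,0,0],0],[[0,0,2],[0,0,0],0],[[0,0,3],[0,0,0],0],[[0,0,4],[0,0,0],0],[[0,0,5],[0,0,0],0],[[0,0,6],[0,0,0],0],[[0,0,6],[0,0,0],0],[[0,0,6],[0,0,0],0]]'; python3 feel.py 4
```

```text
time_s: 14.32
eef_pos: [0.6024, 0.0236, 0.1721]
eef_rot: [0.0, 1.0, 0.0, 0.0]
wrist_force: [0.3, 0.2, 1.7]
opening: 0.132
t 14.4667 F mean [-0.2404 -0.0069  1.363 ] fz [1.6632 1.7323 1.0465 1.0101] pos [0.6024 0.0236 0.1721] zlast 0.172078843851774
```

```bash
python3 -m jog '[[[0,0,0.7],[0,0,0],0],[[0,0,1.4],[0,0,0],0],[[0,0,2.1],[0,0,0],0],[[0,0,2.1],[0,0,0],0],[[0,0,2.1],[0,0,0],0]]'; python3 feel.py 4
```

```text
time_s: 14.93
eef_pos: [0.6025, 0.0237, 0.1702]
eef_rot: [0.0, 1.0, 0.0, 0.0]
wrist_force: [-1.0, -0.1, 3.3]
opening: 0.138
t 15.0833 F mean [-0.7215 -0.3951  3.7007] fz [3.3222 4.0965 3.4516 3.9324] pos [0.6025 0.0236 0.1702] zlast 0.17016442775781518
```

```bash
python3 -m jog '[[[0,0,0.5],[0,0,0],0],[[0,0,0.5],[0,0,0],0],[[0,0,0.5],[0,0,0],0]]'; python3 feel.py 5
```

```text
time_s: 15.38
eef_pos: [0.6025, 0.0236, 0.1697]
eef_rot: [0.0, 1.0, 0.0, 0.0]
wrist_force: [-0.1, -0.7, 4.3]
opening: 0.133
t 15.5833 F mean [-0.5906  0.1029  4.2465] fz [4.2743 3.5103 5.0581 4.0114 4.3786] pos [0.6025 0.0236 0.1697] zlast 0.169715960683458
```

```bash
python3 -m jog '[[[0,0,-3],[0,0,0],0],[[0,0,-8],[0,0,0],0],[[0,0,-14],[0,0,0],0],[[0,0,-14],[0,0,0],0]]'; python3 go.py .5972 .0645 .178
```

```text
time_s: 15.97
eef_pos: [0.6031, 0.0236, 0.1849]
eef_rot: [0.0, 1.0, 0.0, 0.001]
wrist_force: [0.7, 0.1, -0.3]
opening: 0.135
[0.6031 0.0236 0.1849] [ 0.6554  0.0995 -0.299 ] 15.9667 0.13480340455714182 tilt [ 0.0024 -0.0008 -1.    ]
[ -5.893  -40.9361   6.8701] [ 0.0008 -0.0024  0.0001]
```

```bash
python3 -m jog '[[[-2,-14,0],[0,-0.0024,0],0],[[-4,-28,0],[0,-0.0024,0],0],[[-5.9,-41,1],[0,-0.0024,0],0],[[-5.9,-41,4],[0,-0.0024,0],0],[[-5.9,-41,7],[0,-0.0024,0],0],[[-5.9,-41,7],[0,-0.0024,0],0],[[-5.9,-41,7],[0,-0.0024,0],0],[[-5.9,-41,7],[0,-0.0024,0],0]]'; python3 feel.py 3; python3 snap.py w8
```

```text
time_s: 16.63
eef_pos: [0.5972, 0.0642, 0.1777]
eef_rot: [0.0, 1.0, -0.0, -0.0]
wrist_force: [0.1, 1.4, -0.1]
opening: 0.134
t 16.7333 F mean [-0.2892  0.4944 -0.3256] fz [-0.0764 -0.1442 -0.7563] pos [0.5973 0.0642 0.1779] zlast 0.17794425196509608
[0.59736077 0.06413716 0.17800956] [ 4.05034036e-04  9.99999881e-01 -2.45561957e-04  1.19948322e-04] [-8.99536921e-02  2.75413852e-01  1.57946597e+00 -8.18184058e-04
  1.28640142e+00  1.48156320e+00] [ 1.00100162 -0.38330076 -0.07548809] 0.13325442819743066
```

View pics/w8.png

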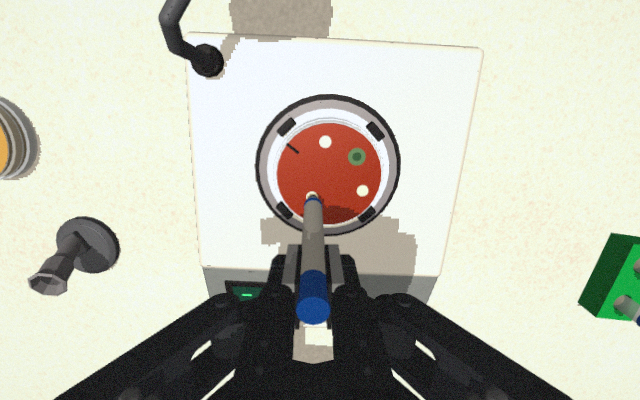

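The nib sits over colony 3 at (312,196), so I'll press here.

```bash
python3 -m jog '[[[0,0,1],[0,0,0],0],[[0,0,2],[0,0,0],0],[[0,0,3],[0,0,0],0],[[0,0,4],[0,0,0],0],[[0,0,5],[0,0,0],0],[[0,0,6],[0,0,0],0],[[0,0,6],[0,0,0],0],[[0,0,6],[0,0,0],0]]'; python3 feel.py 4
```

```text
time_s: 17.5
eef_pos: [0.5975, 0.0642, 0.1722]
eef_rot: [0.0, 1.0, -0.0, 0.0]
wrist_force: [0.2, 0.1, 1.5]
opening: 0.133
t 17.65 F mean [-0.1709  0.0355  1.5083] fz [1.5473 0.592  1.5401 2.3536] pos [0.5974 0.0642 0.1722] zlast 0.17213997874364223
```

```bash
python3 -m jog '[[[0,0,0.8],[0,0,0],0],[[0,0,1.6],[0,0,0],0],[[0,0,2.5],[0,0,0],0],[[0,0,2.5],[0,0,0],0],[[0,0,2.5],[0,0,0],0]]'; python3 feel.py 6
```

```text
time_s: 18.12
eef_pos: [0.5976, 0.0642, 0.17]
eef_rot: [0.0, 1.0, -0.0, 0.0]
wrist_force: [-0.6, -0.5, 4.1]
opening: 0.135
t 18.3667 F mean [-0.5335  0.116   4.1277] fz [4.0596 4.2483 3.6542 3.4504 4.9633 4.3906] pos [0.5976 0.0642 0.1699] zlast 0.16985628001412517
```

```bash
python3 -m jog '[[[0,0,-4],[0,0,0],0],[[0,0,-15],[0,0,0],0],[[0,0,-40],[0,0,0],0],[[-15,0,-70],[0,0,0],0],[[-25,0,-80],[0,0,0],0]]'; python3 snap.py w9; python3 - <<'E'
from bench import *
from h import *
np.set_printoptions(precision=4,suppress=True)
n=np.array([-.2986,-.1666,.9397]);seat=np.array([.5161,.3335,.0262]);o=get_obs();print(o['time_s'],o['eef_pos'])
for b in (.14,.088+.085): print(rel(o,seat+(b+.0)*n,toolR(n)),seat+b*n)
E
```

```text
time_s: 18.83
eef_pos: [0.5737, 0.0642, 0.2544]
eef_rot: [0.001, 1.0, -0.0, 0.003]
wrist_force: [0.2, 0.5, 1.4]
opening: 0.13
[0.57365983 0.064153   0.25437797] [ 6.42929484e-04  9.99995629e-01 -1.57663038e-04  2.88168334e-03] [-9.37172050e-02  1.53954129e-01  1.56647751e+00 -7.50859433e-04
  1.41530276e+00  1.47750856e+00] [0.16361142 0.50802373 1.38070099] 0.1299008935439814
18.8833 [0.5729 0.0644 0.2553]
(array([ -99.2055, -245.9504,   96.5286]), array([0.1755, 0.2957, 0.0275])) [0.4743 0.3102 0.1578]
(array([-108.8498, -240.4076,   65.4607]), array([0.1755, 0.2957, 0.0275])) [0.4644 0.3047 0.1888]
```

View pics/w9.png

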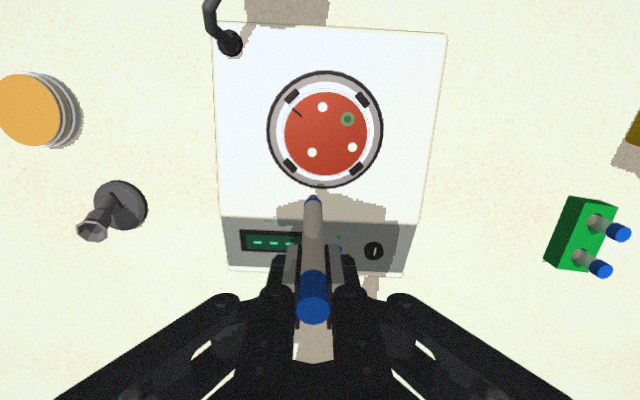

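```bash
python3 -m jog '[[[-14,-32,0],[0.02,0.035,0.003],0],[[-28,-64,0],[0.05,0.075,0.007],0],[[-42,-96,2],[0.07,0.12,0.01],0],[[-56,-128,5],[0.095,0.16,0.014],0],[[-70,-160,10],[0.12,0.2,0.018],0],[[-84,-192,18],[0.145,0.245,0.022],0],[[-98,-222,30],[0.17,0.285,0.026],0],[[-109,-238,42],[0.1755,0.2957,0.0275],0],[[-110,-239,52],[0.1755,0.2957,0.0275],0],[[-109.5,-240,60],[0.1755,0.2957,0.0275],0],[[-109.5,-240,60],[0.1755,0.2957,0.0275],0],[[-109.5,-240,60],[0.1755,0.2957,0.0275],0]]'; python3 snap.py w10; python3 penfit.py w10 -33; cat > rem.py <<'E'
from bench import *
from h import *
np.set_printoptions(precision=4,suppress=True)
n=np.array([-.2986,-.1666,.9397]);seat=np.array([.5161,.3335,.0262]);o=get_obs();print(o['time_s'],o['eef_pos'],o['wrist_force'])
print(*rel(o,seat+.088*n,toolR(n)))
E
python3 rem.py
```

```text
time_s: 19.88
eef_pos: [0.4646, 0.3035, 0.1939]
eef_rot: [-0.086, 0.985, -0.014, 0.15]
wrist_force: [0.5, 0.0, 0.6]
opening: 0.134
[0.46456267 0.30348411 0.19391454] [-0.08623099  0.98480912 -0.01379235  0.15008322] [ 0.32731868 -0.07699305  1.97300845  0.07781485  0.90431294  1.88854046] [0.50189365 0.00454898 0.57321885] 0.13353906886286718
blue z range [-52.4859 -52.1028 -50.6979  63.6897] 1432
tail z -52.01221087612762
1319 at z=0 x,y [0.061  0.5571] slope per +z [-0.0003 -0.0025] rms 0.2846372512438904 -32.944152046087446 39.987702839673446
x,y at z=88: [0.0359 0.3334]
19.9333 [0.465  0.3035 0.1946] [-0.087  -0.1687  0.2784]
[-2.3934 -0.1888 90.4834] [ 0.0006 -0.0005 -0.0014]
```

View pics/w10.png

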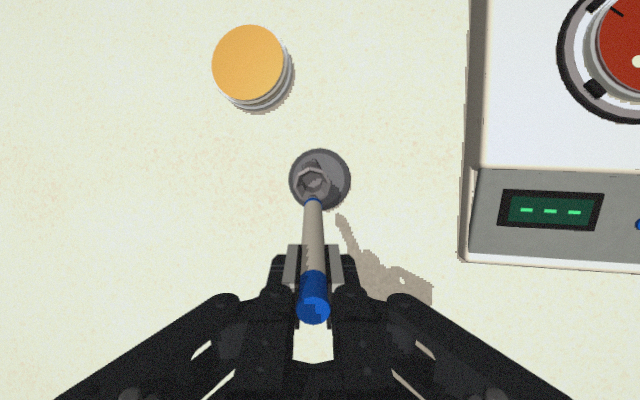

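```bash
python3 - <<'E'
from h import *
import bench
from scipy.optimize import least_squares
np.set_printoptions(precision=4,suppress=True,linewidth=150)
z=np.load('pics/w10.npz'); c=bench.get_calibration('wrist'); c['world_from_camera']=z['T']; P=cloud(c,z['d'])
ok=(np.linalg.norm(P-[.501,.325,.073],axis=2)<.022)&(P[...,2]>.064)
pts=[]
for y in range(155,215):
    xs=np.where(ok[y])[0]
    if len(xs)>3: pts+=[P[y,xs[0]],P[y,xs[-1]]]
for x in range(280,345):
    ys=np.where(ok[:,x])[0]
    if len(ys): pts.append(P[ys[0],x])
pts=np.array(pts); th=np.radians(20)
def f(v):
    az=v[3]; n=np.array([np.sin(th)*np.cos(az),np.sin(th)*np.sin(az),np.cos(th)])
    w=pts-v[:3]; h=w@n; r=np.linalg.norm(w-np.outer(h,n),axis=1); return np.r_[h,(r-v[4])]
r=least_squares(f,[.5,.323,.074,np.pi+.4,.0155],loss='soft_l1',f_scale=.001);v=r.x;az=v[3]
n=np.array([np.sin(th)*np.cos(az),np.sin(th)*np.sin(az),np.cos(th)])
print(len(pts),v,np.degrees(az),r.fun.std(),'seat',v[:3]-.05*n)
E
```

```text
104 [0.5012 0.3254 0.073  3.6844 0.0166] 211.09971096345893 0.0005867286141489902 seat [0.5158 0.3342 0.026 ]
```

```bash
python3 -m jog '[[[-2.4,-0.2,4],[0,0,0],0],[[-2.4,-0.2,12],[0,0,0],0],[[-2.4,-0.2,22],[0,0,0],0],[[-2.4,-0.2,30],[0,0,0],0],[[-2.4,-0.2,38],[0,0,0],0],[[-2.4,-0.2,46],[0,0,0],0],[[-2.4,-0.2,46],[0,0,0],0],[[-2.4,-0.2,46],[0,0,0],0]]'; python3 rem.py; python3 snap.py w11
```

```text
time_s: 20.6
eef_pos: [0.4761, 0.3114, 0.1497]
eef_rot: [-0.086, 0.985, -0.014, 0.15]
wrist_force: [-0.4, 0.1, -0.5]
opening: 0.136
20.6 [0.4761 0.3114 0.1497] [-0.4094  0.0914 -0.4924]
[ 0.7316 -0.267  43.6906] [ 0.0012  0.0011 -0.0013]
[0.47612441 0.31138498 0.14971336] [-0.08613765  0.98485206 -0.01393974  0.14984128] [0.3359064  0.01872248 1.9787828  0.08092853 0.80302363 1.88881102] [-0.40942657  0.09141161 -0.49235336] 0.13552961246961184
```

View pics/w11.png

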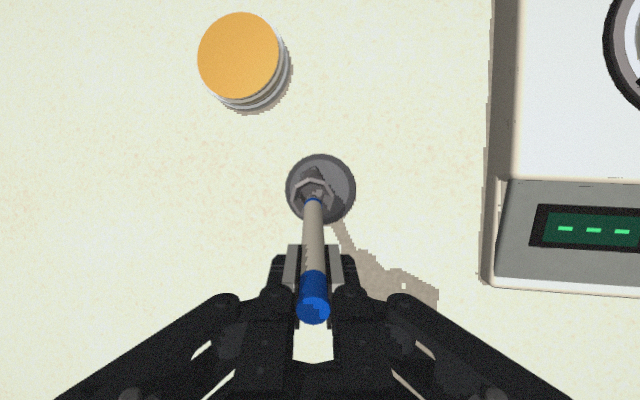

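The nib is entering the mouth, centred, at (313,195). I'll carry on down.

```bash
python3 -m jog '[[[0.7,-0.2,5],[0,0,0],0],[[0.7,-0.2,12],[0,0,0],0],[[0.7,-0.2,20],[0,0,0],0],[[0.7,-0.2,27],[0,0,0],0],[[0.7,-0.2,33],[0,0,0],0],[[0.7,-0.2,36],[0,0,0],0],[[0.7,-0.2,36],[0,0,0],0]]'; python3 feel.py 3; python3 rem.py
```

```text
time_s: 21.23
eef_pos: [0.4874, 0.3175, 0.1155]
eef_rot: [-0.086, 0.985, -0.014, 0.149]
wrist_force: [-0.5, 0.3, 0.1]
opening: 0.133
t 21.3333 F mean [-0.3002  0.3848 -0.4895] fz [ 0.0752 -1.1725 -0.3713] pos [0.4876 0.3176 0.1161] zlast 0.11663734598948908
21.3833 [0.488  0.3177 0.117 ] [-0.3309 -0.4116 -0.7486]
[-0.684   0.2863  8.3146] [ 0.0006 -0.0002 -0.0013]
```

```bash
python3 -m jog '[[[-0.5,0.2,2],[0,0,0],0],[[-0.5,0.2,4],[0,0,0],0],[[-0.5,0.2,6],[0,0,0],0],[[-0.5,0.2,7],[0,0,0],0],[[-0.5,0.2,7],[0,0,0],0]]'; python3 feel.py 3; python3 rem.py
```

```text
time_s: 21.8
eef_pos: [0.4895, 0.3188, 0.11]
eef_rot: [-0.086, 0.985, -0.014, 0.15]
wrist_force: [1.2, 0.2, -0.4]
opening: 0.136
t 21.9 F mean [-0.3049  1.0826 -0.3157] fz [-0.4439 -0.5156  0.0122] pos [0.4895 0.3188 0.1101] zlast 0.1101287567945664
21.95 [0.4895 0.3188 0.1101] [-0.2962  0.8527  0.6516]
[-0.0552  0.144   1.2917] [ 0.0006  0.0001 -0.0012]
```

```bash
python3 -m jog '[[[0,0,1],[0,0,0],0],[[0,0,1.5],[0,0,0],0],[[0,0,1.5],[0,0,0],0]]'; python3 feel.py 3; python3 rem.py
```

```text
time_s: 22.2
eef_pos: [0.4899, 0.3192, 0.1091]
eef_rot: [-0.087, 0.985, -0.014, 0.15]
wrist_force: [-3.4, -0.6, 3.3]
opening: 0.133
t 22.3 F mean [-3.2921 -0.3652  4.279 ] fz [3.2613 4.2462 5.3296] pos [0.4899 0.3192 0.109 ] zlast 0.10902050008442178
22.35 [0.4899 0.3191 0.109 ] [-3.2603 -0.5216  5.4643]
[-0.1384  0.3247  0.0393] [ 0.0004 -0.0001 -0.0012]
```

```bash
python3 -m jog '[[[0,0,0],[0,0,0],0.3],[[0,0,0],[0,0,0],0.6],[[0,0,0],[0,0,0],1],[[0,0,0],[0,0,0],1],[[0,0,0],[0,0,0],1],[[0,0,0],[0,0,0],1],[[0,0,0],[0,0,0],1],[[0,0,0],[0,0,0],1]]'; python3 snap.py w12
```

```text
time_s: 23.02
eef_pos: [0.49, 0.3191, 0.109]
eef_rot: [-0.087, 0.985, -0.014, 0.15]
wrist_force: [-1.0, 0.2, 0.1]
opening: 0.998
[0.48995107 0.31911671 0.10898228] [-0.08650822  0.98473192 -0.01387103  0.15042266] [0.34168666 0.11908105 1.96872966 0.08669495 0.71125786 1.88474602] [-0.99141624  0.17201328  0.09046624] 0.997818134686728
```

View pics/w12.png

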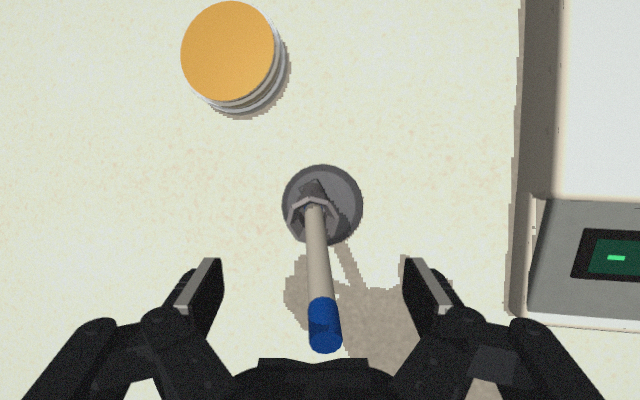

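```bash
python3 -m jog '[[[0,0,-8],[0,0,0],1],[[0,0,-25],[0,0,0],1],[[0,0,-50],[0,0,0],1],[[0,0,-85],[0,0,0],1],[[0,0,-120],[0,0,0],1],[[0,0,-120],[0,0,0],1],[[0,0,-120],[0,0,0],1]]'; python3 snap.py w13; python3 - <<'E'
from bench import *
from h import *
im,d=camera('top');crop(im[:,:,::-1],150,100,500,280,2,'pics/t13.png')
im,d=camera('scene');crop(im[:,:,::-1],150,60,500,400,2,'pics/s13.png')
E
```

```text
time_s: 23.65
eef_pos: [0.4552, 0.2996, 0.2255]
eef_rot: [-0.088, 0.984, -0.014, 0.153]
wrist_force: [0.4, 0.9, 0.2]
opening: 0.996
[0.45524737 0.29959297 0.2255068 ] [-0.08755454  0.98418352 -0.01370042  0.1533926 ] [ 0.32544191 -0.14385942  1.96732609  0.07526371  0.96957988  1.89242001] [0.44614959 0.9280771  0.16877213] 0.9960193699444717
```

View pics/w13.png

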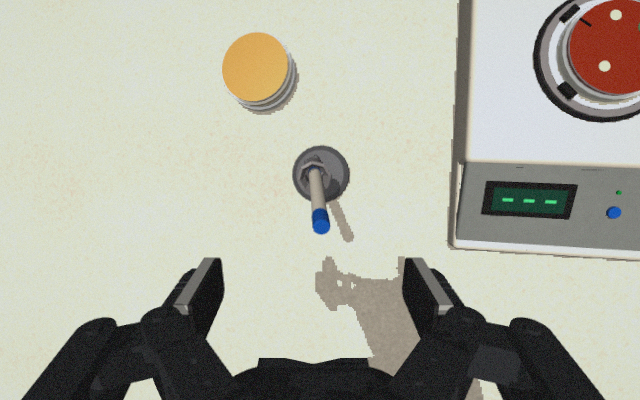

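View pics/t13.png

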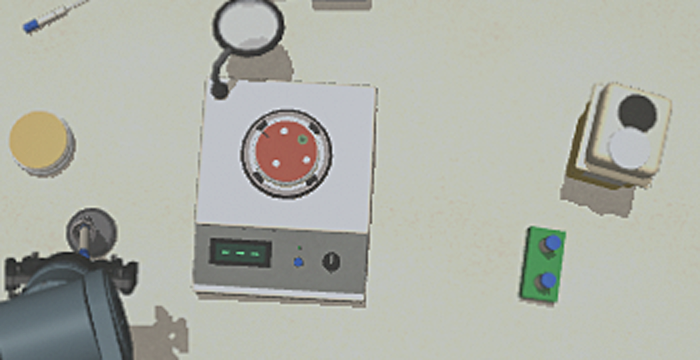

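```bash
python3 - <<'E'
from bench import *
from h import *
from scipy.optimize import least_squares
np.set_printoptions(precision=4,suppress=True)
z=np.load('pics/w13.npz');c=get_calibration('wrist');c['world_from_camera']=z['T'];P=cloud(c,z['d'])
pts=P[178:235,305:332].reshape(-1,3);pts=pts[(pts[:,2]>.09)&(pts[:,2]<.17)]
pts=pts[:]
cap=pts[pts[:,2]>np.percentile(pts[:,2],92)];print('max z',cap.mean(0))
def ax(v):
    a=np.array([v[2],v[3],1]);return a/np.linalg.norm(a)
def f(v): return np.linalg.norm(np.cross(pts-[v[0],v[1],.12],ax(v)),axis=1)-.0065
r=least_squares(f,[.48,.31,-.45,-.25],loss='soft_l1',f_scale=.0007);a=ax(r.x);p=np.array([r.x[0],r.x[1],.12])
t=((pts-p)@a);tail=p+a*np.percentile(t,99.5);o=tail-.14*a
n=np.array([-.2986,-.1666,.9397]);print(len(pts),a,'tail',tail,'origin',o,'d seat',np.linalg.norm(o-[.516,.3337,.0262]),'angle',np.arccos(a@n),np.median(np.abs(r.fun)))
E
```

```text
max z [0.4627 0.3075 0.1534]
746 [-0.4232 -0.2016  0.8833] tail [0.4584 0.3056 0.152 ] origin [0.5177 0.3339 0.0284] d seat 0.0027474054213601296 angle 0.14149783437185556 0.0002637792252113318
```

View pics/s13.png

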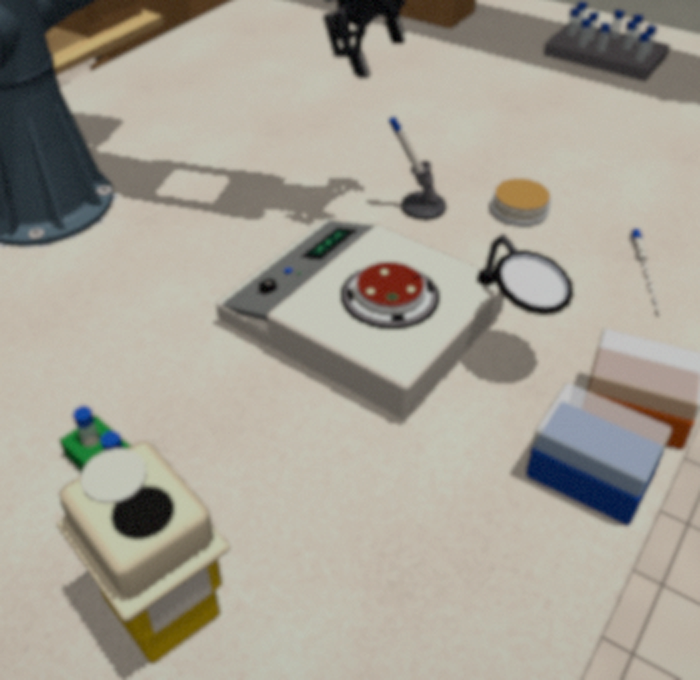

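The pen is home, 2.7 mm from the seat and 0.14 rad off the socket axis. The dish lies between its locators, the bystanders haven't moved, and the gripper is clear.

```bash
python3 -c "
from bench import *
print(hand_in())"
```

```text
the job is handed in; nothing more can be done
None
```

I took the pen from its stand and pressed colonies 1, 2 and 3 in clockwise order from the black line. I then put it back tip down, let go and handed the job in at about 24 s of the 56 s allowed.

**Presses:** I raised the force at each colony in small steps, up to about 5.1, 4.7 and 4.5 N. These figures are corrected for a wrist reading of about -0.4 N with nothing touching. That is above the 3.3 N a touch needs and well below the 12 N limit. The nib was measured within about 1 mm of each colony's centre.

**Last checks:**
- **Pen:** it lies about 2.7 mm from fully home and leans 0.14 rad from the socket axis (limit 0.35). The gripper is open and about 120 mm back, clear of everything.
- **Dish and bystanders:** by eye in the pictures, the dish lies between its locators and the vials, sharps box and dish stack look unmoved. I did not measure them.

**Not confirmed or disagreeing:**
- I did not read the plate's travel directly, so the three touches are inferred from force. The counter's display showed the same dashes throughout.
- The top and scene cameras placed the dish about 3–4 mm apart. I used the wrist camera's measurement, which lay between the two and fitted the given colony layout to within 0.05 mm.

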